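# Clamp a wound core in the ratchet clamp

## Robot

A 6-joint arm with a two-finger parallel gripper is mounted at the origin on the work surface. World frame = base frame: x ahead of the robot, y to its left, z up, the work surface at z = 0. Lengths are in m, angles in rad, forces in N, time in s.
With the tool pointing down it reaches from about 0.375 to 0.9 m from the base axis. Payload 3.1 kg.
Tool frame: the origin (TCP) lies at the centre of the arm's flange, where the gripper is bolted on; the fingertips stand 182 mm ahead of it and the grasp point (between the pads) lies 164 mm ahead of it; z points along the fingers, x is the direction in which the jaws open and shut, and the axes are right-handed (so a half turn about z gives the same grasp; the last joint's range is limited). The gripper opens to 87 mm and grips with 3 to 60 N. Pads are 19 mm wide; open, the fingers measure 117 mm over their backs; the gripper's body (75 mm by 190 mm) begins 51 mm behind the grasp point.
Start: joints at [0.968, 0.527, 1.433, -0, 1.181, -0.178], TCP at [0.258, 0.569, 0.405] pointing down, gripper open.
Joint ranges: [-3.08, 3.08], [-0.75, 2.2], [0.22, 2.44], [-1.43, 4.57], [0, 2.65], [-2.85, 2.85]. Speed limits (rad/s): [2.79, 2.79, 3.14, 3.14, 3.14, 3.14].

## Interface

Orientations are given as a unit quaternion [x, y, z, w].
In Python, from rig import status, eyes, robot gives the robot as it stands. The module is installed in compiled form; this text tells all that it offers.
- The arm moves only by the tool step_arm, never from a script. Its argument "steps" is a list of rows, each a list of 7 numbers: the closure, from -1 (fully open) to 1 (shut), so that 0 is half open, then the shift along the tool's x, y, z each as a share of 0.025 m, from -1 to 1, then the turn, a rotation vector about the tool's x, y, z each as a share of 8 degrees, from -1 to 1. In form: [[jaw, dx, dy, dz, rx, ry, rz], ...]. A call has exactly 10 rows; each row shifts and turns the commanded pose from where the row before left it, along the tool's axes as they then stand; what a row does not reach is not made up. A row lasts 1/10 s, in which the tool goes at most 50 mm and 8.59 degrees, less where a joint would pass 70% of its speed; a pose out of reach is approached as far as the arm can. A call with a number of a shift or a turn outside -1 to 1 is refused whole. A call with a gripper value outside its range is refused whole. The fingers move at their own pace and stop on an object; "squeeze" is the grip in N (left out, the last holds). Time passes only in rows, so rows that do not move let the fingers close, or fill a call up. It gives the time, the measured TCP pose, the force and the opening at its end, in the units of the state.
- status.get_obs(): the state, without advancing time (a new reading comes with each control period).
- eyes.camera(name): name is "scene" or "top" or "wrist"; returns (picture, depth): 384x512x3 uint8, red, green, blue; 384x512 float32, m along the optical axis (not along the pixel's ray), 0 where there is no reading.
- eyes.camera_info(name): a dict with "K" (3x3 intrinsics, pixels), "R" (3x3) and "t" (3): a world point X has camera coordinates R X + t. Camera axes: x right, y down, z forward; pixel columns grow to the right and rows downward; lengths in m; the calibration is good to about 2 mm. The wrist camera is an equidistant fisheye: a pixel r from the principal point sees the ray r / f radians off the axis. A picture is of the moment at which its call begins: read the wrist's pose just before it. camera_info takes no time and is no camera call; for the wrist camera it gives the pose at the moment of the call.
- robot.hand_in(): hands the job in, once; it reports no verdict.
The state is a dict: "time": time; "q": joint angles; "joint_velocities": joint speeds; "joint_torque": joint torques, N m; "position": TCP position; "tool_rot": TCP orientation; "ft_force": force on the tool from outside, world axes, zero at the start; "moment": the same for the moment, N m; "grip_width": finger opening in m.
Only numpy, scipy, OpenCV 4.12 (cv2) and the standard library are available. Lean on these libraries where they do the work, as an engineer would, in place of code of your own. Each camera call takes 0.05 s, during which the arm holds its last target.

## Task

Slide the wound steel core up off its spindle and lay it flat on the bed of the ratchet clamp, between the press foot and the end jaw, in line with the rod, and let go of it. Then pump the clamp's trigger, never pushing the rod or foot by hand, until the foot presses the core against the end jaw with its spring pushed in about halfway (6 of its 12 mm), never so far (8 mm or more) that the core is crushed. Finish while still holding the trigger squeezed so, and leave everything else on the bench where it is.

Things in the scene. Friction and masses are not known exactly. Their poses are not given: they have to be found in the camera images.
- core: the wound core: a ring wound from bright steel tape, 54 mm outside, 32 mm bore, 32 mm high, about 0.18 kg, upright (axis vertical) on the spindle at the start. Origin: centre of its underside, z along its axis.
- spindle: fixed steel spindle standing on the bench: foot disc 90 mm across and 12 mm thick (sloping up to 16 mm), collar 44 mm across whose top, 30 mm above the bench, carries the core; above it a post 20 mm across, its rounded tip 86 mm above the bench. Origin: centre of its underside, on the bench.
- clamp: ratchet clamp of the caulking-gun kind, screwed to the bench. Its x axis is the way its rod advances, z up; origin on the bench under the trigger's pivot. Base plate x -110 to 200 mm, 90 wide, 10 thick. Black upright grip: x -44 to -22, 26 wide in y, top at z 191; trigger stands at its +x side. Below both, cheeks 35 wide, up to z 106. The rod sticks out behind to x = -109 mm at z 45.
- bed_end (a point): middle of the flat bed's top surface at the face of the fixed end jaw (clamp x = 178, y = 0, z = 30 mm). The bed runs from here back to x = 67 mm and is 60 mm wide in y, open at its sides; the end jaw is an upright flat plate, 60 mm wide, top at z = 65 mm.
- grip_back (a point): middle of the back face (-x side) of the upright grip, at clamp x = -44, y = 0, z = 156 mm
- trigger_face (a point): point on the front face (+x side) of the trigger blade, 59 mm above its pivot; moves with it. At rest at clamp x = +15, z = 155 mm; fully squeezed at about x = -5, z = 157 mm: grip and trigger together measure 59 mm there at rest and 39 mm fully squeezed.
- trigger: steel trigger blade, 22 mm wide in y, 10 mm thick, up to z = 180 mm, on a pivot at clamp x = 0, z = 97 mm; it leans 0.165 rad forward at rest and 0.165 rad back when fully squeezed. Origin at the pivot.
- trigger_pull (a joint): how far the trigger is squeezed towards the grip, rad: 0 at rest, 0.33 at its stop. A spring of 3 to 4.5 N returns it. Squeezing takes about 9 N at trigger_face while the rod runs free, 20 to 25 N with the foot pushed in halfway. A full squeeze drives the rod 6 mm on (one tooth) after up to 11 mm of idle motion at trigger_face. Let it come fully back before the next squeeze.
- rod: toothed flat steel rod, 10 mm wide, 12 mm high, axis at clamp z = 45 mm, with a round collar at its front end; slides along the clamp's x. Not to be pushed or pulled by hand. Origin on its axis, at clamp x = 0 when rod_slide is 0.
- rod_slide (a joint): advance of the rod, m, range 0 to 0.066, grows towards the end jaw. It stays where it is left, by friction of 8 N; if the foot pushes harder than that, the rod slips back as soon as the trigger is let go.
- foot: sprung press foot on the rod's front end: flat plate 44 mm wide in y, 28 mm high, from z = 31 to 59 mm, on a bright stem; 12 mm of bare stem show between plate and collar when it is not pushed. Origin: centre of its front face, at clamp x = 75 mm + rod_slide - foot_push, z = 45 mm.
- foot_push (a joint): how far the sprung foot is pushed in, m: 0 free, 0.012 all the way; 3 N per mm. It begins to grow when the foot presses the core against the end jaw (rod_slide about 0.050).
- wash_bottle: bystander: white plastic bottle with black cap, 70 across, 190 high (mm); origin: centre of its underside
- tub: bystander: clear round tub with red lid, 84 across, 75 high (mm); origin: centre of its underside
- lap_weight: bystander: stepped steel lapping weight, 84 across, 55 high (mm); origin: centre of its underside
- plain_ring: bystander: plain dark steel ring lying flat, 56 outside, 38 inside, 12 high (not wound) (mm); origin: centre of its underside
- tape_roll: bystander: cardboard tape roll lying flat, 90 across, 24 high (mm); origin: centre of its underside
- mount: bystander: black round specimen mount, 32 across, 22 high (mm); origin: centre of its underside
- oak_block: bystander: small wooden block 50 x 35 x 30 (mm); origin: centre of its underside
Not all that is in view belongs to the job. Of the things shaped like the core, the steel one is meant.

How it is judged:
By the outcome, as a careful person would: the job done as asked, in the order asked, and still so for the second after the job is handed in, while the arm keeps its last pose, push and grip.
It also fails if it takes over 72 s, if anything falls off the work surface, if the arm or the gripper's body presses on something with over 40 N, if the wrist force passes 120 N, or if a joint passes its speed limit or range.

## Working session

There is one attempt and no reset: what is moved stays moved. The work goes in short steps, Python scripts to look and compute and a tool call to move; the robot and the scene stay as the last step left them, time stands still between calls to the robot, and variables do not carry over. Pictures are saved under pics/ and viewed, and the job is handed in when it is done.

Besides the shell and the picture viewer there is one more tool, called after ">>>" by a JSON object that holds its "op" and its "data", one argument or row to a line. step_arm: Moves the arm, as the interface text tells. Its arguments: {"type":"object","properties":{"steps":{"type":"array"},"squeeze":{"type":"number"}},"required":["steps"]}

```bash
mkdir -p pics; ls
python3 - <<'E'
from rig import status, eyes
import cv2, numpy as np
print(status.get_obs())
for n in ["scene","top","wrist"]:
    p,d=eyes.camera(n); cv2.imwrite(f"pics/{n}0.png",cv2.cvtColor(p,cv2.COLOR_RGB2BGR)); np.savez(f"{n}0.npz",p=p,d=d,**eyes.camera_info(n))
    i=eyes.camera_info(n);print(n,i)
E
```

```text
pics
{'time': 0.0, 'q': array([ 9.67528437e-01,  5.28490184e-01,  1.43390902e+00, -1.34657387e-05,
        1.18137927e+00, -1.78519546e-01]), 'joint_velocities': array([0.00023209, 0.0002704 , 0.00113351, 0.00038228, 0.00194909,
       0.00071177]), 'joint_torque': array([-4.73796626e-04, -4.40047967e+01, -1.76590294e+01,  6.33142982e-02,
        5.82370616e-02, -1.67531516e-04]), 'position': array([0.25734573, 0.56918433, 0.4037543 ]), 'tool_rot': array([ 8.40263394e-01,  5.42177308e-01, -1.00656635e-03,  4.25808047e-04]), 'ft_force': array([-0.42523338,  0.50375423, -0.47443244]), 'moment': array([-0.0652759 , -0.04052528,  0.0172875 ]), 'grip_width': 0.0869655708983387}
scene {'K': array([[424.19136588,   0.        , 262.65127364],
       [  0.        , 424.19136588, 188.01429208],
       [  0.        ,   0.        ,   1.        ]]), 'R': array([[ 0.80858734,  0.58829094, -0.01001457],
       [ 0.32240975, -0.45725148, -0.82883836],
       [-0.49217727,  0.66695941, -0.5593985 ]]), 't': array([-0.40799908, -0.09857945,  1.36224659])}
top {'K': array([[349.2488737 ,   0.        , 253.84224281],
       [  0.        , 349.2488737 , 190.61544802],
       [  0.        ,   0.        ,   1.        ]]), 'R': array([[ 3.60124272e-02, -9.99351342e-01,  2.41407950e-05],
       [-9.76486499e-01, -3.51936120e-02, -2.12686451e-01],
       [ 2.12549340e-01,  7.63578218e-03, -9.77120501e-01]]), 't': array([-0.05606477,  0.54206226,  0.99031896])}
wrist {'K': array([[297.31863964,   0.        , 252.73815565],
       [  0.        , 297.31863964, 191.66087367],
       [  0.        ,   0.        ,   1.        ]]), 'R': array([[ 0.4137227 ,  0.91040124, -0.00176341],
       [ 0.87401901, -0.39664556,  0.28064761],
       [ 0.25480248, -0.11765154, -0.95980926]]), 't': array([-0.62441883, -0.03362628,  0.39206794])}
```

View pics/scene0.png

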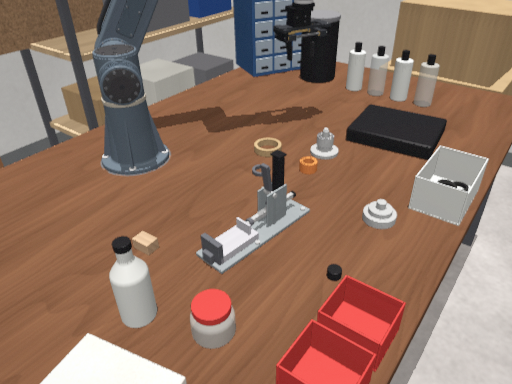

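View pics/top0.png

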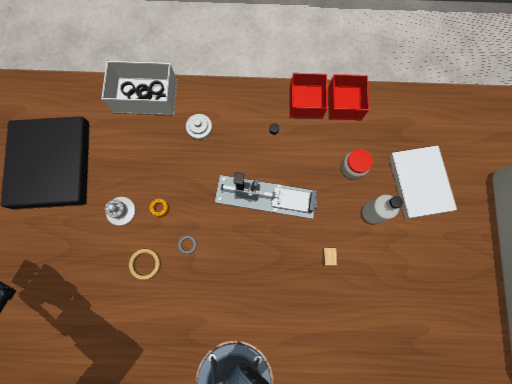

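View pics/wrist0.png

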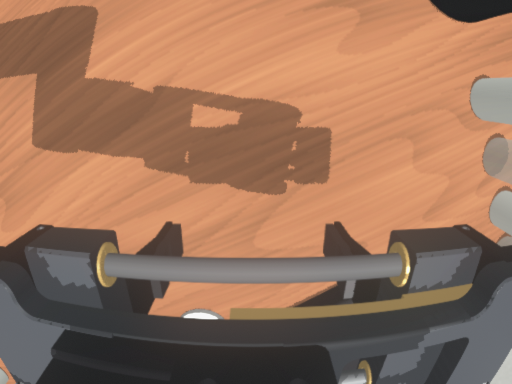

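Run:
```python
import cv2, numpy as np
s=cv2.imread("pics/scene0.png");t=cv2.imread("pics/top0.png")
a=cv2.resize(s[120:200,240:340],None,fx=5,fy=5,interpolation=cv2.INTER_CUBIC)
cv2.imwrite("pics/c1.png",a)
a=cv2.resize(s[145:270,195:315],None,fx=4.8,fy=4.8,interpolation=cv2.INTER_CUBIC)
cv2.imwrite("pics/c2.png",a)
a=cv2.resize(t[160:230,205:325],None,fx=6.6,fy=6.6,interpolation=cv2.INTER_CUBIC)
cv2.imwrite("pics/c3.png",a)
a=cv2.resize(t[180:240,90:190],None,fx=7,fy=7,interpolation=cv2.INTER_CUBIC)
cv2.imwrite("pics/c4.png",a)
```

```text
(no output)
```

View pics/c1.png

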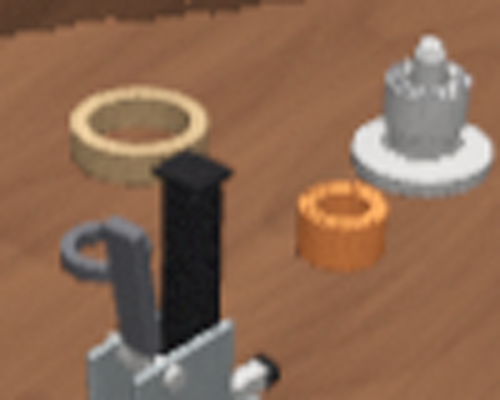

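View pics/c2.png

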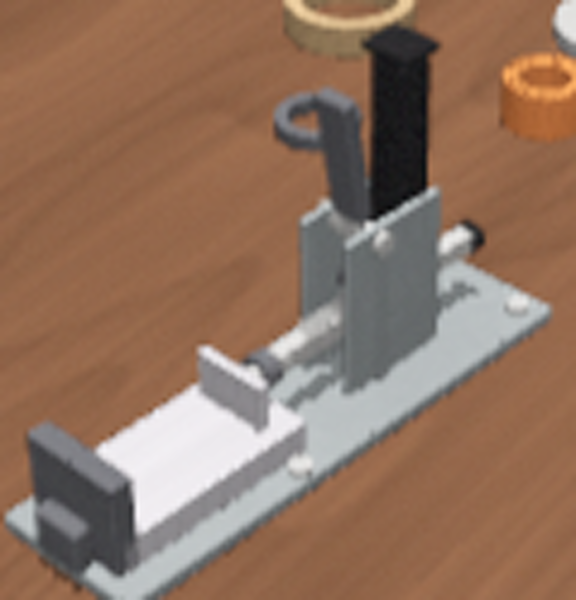

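View pics/c3.png

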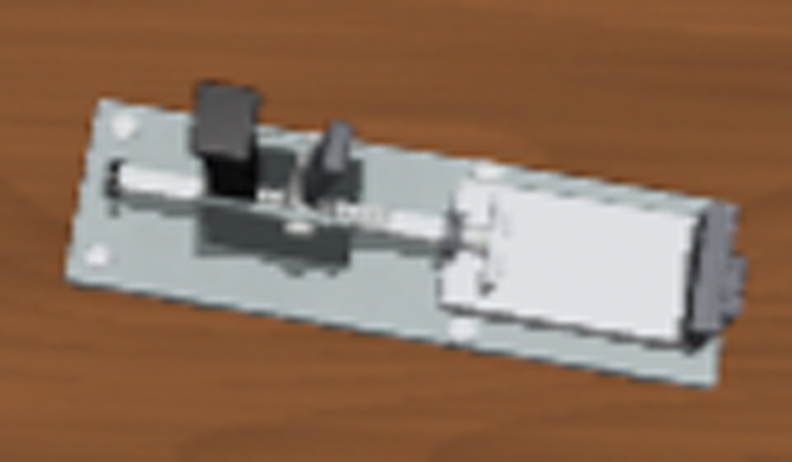

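View pics/c4.png

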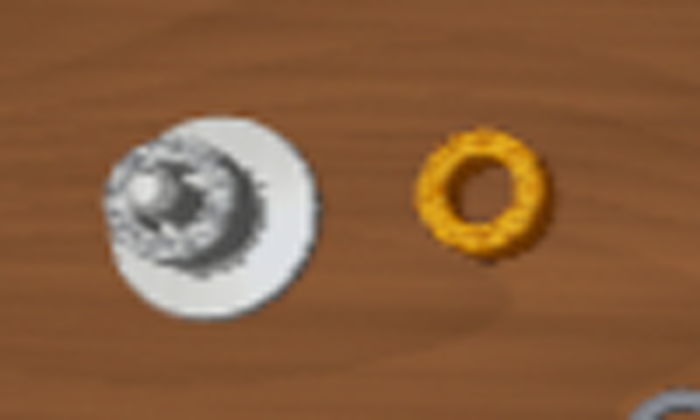

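```bash
cat > h.py <<'E'
import numpy as np
def cloud(d,K,R,t):
    v,u=np.indices(d.shape); ok=d>0
    c=np.stack([(u-K[0,2])/K[0,0]*d,(v-K[1,2])/K[1,1]*d,d],-1)
    P=(c-t)@R; P[~ok]=np.nan; return P
def atz(u,v,z,K,R,t):
    ray=R.T@np.array([(u-K[0,2])/K[0,0],(v-K[1,2])/K[1,1],1]); o=-R.T@t
    return o+ray*(z-o[2])/ray[2]
def load(n):
    f=np.load(n+".npz"); return f['p'],f['d'],(f['K'],f['R'],f['t'])
E
python3 - <<'E'
import numpy as np,cv2
from h import *
p,d,c=load("top0"); P=cloud(d,*c)
print("table z", np.nanmedian(P[280:330,250:400,2]))
g=lambda x,y:(205+x/6.6-.5+.5/6.6,160+y/6.6-.5+.5/6.6)
pts={}
for n,(x,y) in dict(a=(100,100),b=(68,282),c=(716,385)).items():
    pts[n]=atz(*g(x,y),.01,*c); print(n,pts[n].round(4))
for n,(x,y) in dict(bedNW=(460,180),bedSW=(440,300),bedSE=(682,348)).items():
    print(n,atz(*g(x,y),.03,*c).round(4))
# jaw top corners z .065
for x,y in [(712,200),(738,205),(697,345)]: print('jaw',atz(*g(x,y),.065,*c).round(4))
for x,y in [(200,82),(260,90),(252,160),(194,150)]: print('grip',atz(*g(x,y),.191,*c).round(4))
w=lambda x,y:(90+x/7-.43,180+y/7-.43)
for x,y,z in [(154,190,.084),(172,200,.062),(216,218,.014)]: print('core',atz(*w(x,y),z,*c).round(4))
# cloud based
Q=P[150:235,200:330].reshape(-1,3)
m=(Q[:,2]>.005)&(Q[:,2]<.02); r=cv2.minAreaRect(Q[m,:2].astype(np.float32)); print(r)
m=(Q[:,2]>.18); print('grip top',np.median(Q[m],0),m.sum())
m=(Q[:,2]>.058)&(Q[:,2]<.07)&(Q[:,1]<-.1); print('jaw top',np.median(Q[m],0),m.sum())
for n,b in (("top0",(180,240,90,140)),("scene0",(115,165,300,345))):
    p,d,c=load(n); P=cloud(d,*c); Q=P[b[0]:b[1],b[2]:b[3]].reshape(-1,3)
    m=(Q[:,2]>.056)&(Q[:,2]<.067); print(n,'core top',Q[m].mean(0),Q[m].min(0),Q[m].max(0),m.sum())
    (cx,cy),r=cv2.minEnclosingCircle(Q[m,:2].astype(np.float32)); print(cx,cy,r)
    m=(Q[:,2]>.072)&(Q[:,2]<.1); print('tip',Q[m].mean(0),Q[m].max(0),m.sum())
    m=(Q[:,2]>.008)&(Q[:,2]<.02); print('foot',cv2.minEnclosingCircle(Q[m,:2].astype(np.float32)))
E
```

```text
table z 0.0006160772390975321
a [0.6019 0.074  0.01  ]
b [0.5125 0.0841 0.01  ]
c [ 0.4745 -0.2222  0.01  ]
bedNW [ 0.5641 -0.099   0.03  ]
bedSW [ 0.5067 -0.0911  0.03  ]
bedSE [ 0.4883 -0.2032  0.03  ]
jaw [ 0.5508 -0.2113  0.065 ]
jaw [ 0.5489 -0.223   0.065 ]
jaw [ 0.4843 -0.2046  0.065 ]
grip [0.5634 0.0144 0.191 ]
grip [ 0.561  -0.0098  0.191 ]
grip [ 0.5321 -0.0078  0.191 ]
grip [0.5353 0.0154 0.191 ]
core [0.4756 0.3736 0.084 ]
core [0.475  0.3747 0.062 ]
core [0.4749 0.374  0.014 ]
((0.5554357171058655, -0.06734617054462433), (0.2714080810546875, 0.41039952635765076), 2.0974440574645996)
grip top [0.54677201 0.00322419 0.1914981 ] 120
jaw top [ 0.52156858 -0.20753199  0.06494186] 124
top0 core top [0.47519966 0.37560849 0.06218963] [0.44936838 0.35037138 0.0561457 ] [0.50263168 0.40274267 0.0667222 ] 183
0.47538822889328003 0.3766683340072632 0.027359219267964363
tip [0.47510791 0.37463871 0.08243403] [0.48491306 0.38480725 0.08770787] 41
foot ((0.47611477971076965, 0.3767346143722534), 0.04538757726550102)
scene0 core top [0.48104108 0.367097   0.06027398] [0.4521988  0.34486314 0.05601493] [0.50472672 0.3979233  0.06599122] 99
0.4789811670780182 0.37133246660232544 0.02825338952243328
tip [0.47955842 0.37032236 0.07931787] [0.48776839 0.37851373 0.08638232] 29
foot ((0.4830758571624756, 0.3353397250175476), 0.07882309705018997)
```

The core candidates, as top-view pixels, are:
- bright steel wound ring on the spindle (116,208)
- orange/copper wound ring (159,208)
- dark plain ring (188,244)
- stepped lap weight (199,126)
- cardboard roll (144,264)

The crop shows the bright wound steel ring with the post through it at (116,208), so I choose that one. Core is at about (0.475, 0.3745). The clamp origin is at about (0.5436, -0.030), and its x axis points along (-0.12, -0.993).

First I turn the tool so its x lies along clamp y.

>>> {"op": "step_arm", "data": {
  "steps": [
    [-1,0,0,0,0,0,0.91],
    [-1,0,0,0,0,0,0.91],
    [-1,0,0,0,0,0,0.91],
    [-1,0,0,0,0,0,0.91],
    [-1,0,0,0,0,0,0.91],
    [-1,0,0,0,0,0,0.91],
    [-1,0,0,0,0,0,0.91],
    [-1,0,0,0,0,0,0.91],
    [-1,0,0,0,0,0,0.91],
    [-1,0,0,0,0,0,0.91]
  ],
  "squeeze": 20
}}

```text
time: 1.15
position: [0.2575, 0.5693, 0.4043]
tool_rot: [0.998, -0.065, -0.0, 0.0]
ft_force: [-0.4, -0.2, -0.6]
grip_width: 0.0869
```

```bash
cat > go.py <<'E'
import sys,numpy as np
from rig import status
from scipy.spatial.transform import Rotation as Ro
# usage: go x y z(grasp point) yawdeg
o=status.get_obs(); x,y,z,yaw=map(float,sys.argv[1:5])
R=Ro.from_quat(o['tool_rot']); g=o['position']+R.apply([0,0,.164])
a=np.radians(yaw); T=Ro.from_matrix(np.array([[np.cos(a),np.sin(a),0],[np.sin(a),-np.cos(a),0],[0,0,-1]]))
xa=R.apply([1,0,0]); print("t",o['time'],"grasp pt",g.round(4),"yaw",np.degrees(np.arctan2(xa[1],xa[0])).round(2),"tilt",R.apply([0,0,1]).round(4),"w",o['grip_width'].round(4),"F",o['ft_force'].round(1))
tgt=np.array([x,y,z])
tcp=tgt+np.array([0,0,.164]); print("shift units(25mm) tool",(R.inv().apply(tcp-o['position'])/.025).round(2),"turn units(8deg)",(np.degrees((R.inv()*T).as_rotvec())/8).round(2))
E
python3 go.py .475 .3745 .16 -6.9
```

```text
Traceback (most recent call last):
  File "go.py", line 8, in <module>
    xa=R.apply([1,0,0]); print("t",o['time'],"grasp pt",g.round(4),"yaw",np.degrees(np.arctan2(xa[1],xa[0])).round(2),"tilt",R.apply([0,0,1]).round(4),"w",o['grip_width'].round(4),"F",o['ft_force'].round(1))
                                                                                                                                                           ^^^^^^^^^^^^^^^^^^^^^
AttributeError: 'float' object has no attribute 'round'
```

```bash
sed -i "s/o\['grip_width'\].round(4)/round(o['grip_width'],4)/" go.py
python3 go.py .475 .3745 .16 -6.9
```

```text
t 1.15 grasp pt [0.2574 0.5692 0.2403] yaw -7.44 tilt [-6.e-04 -8.e-04 -1.e+00] w 0.0869 F [-0.4 -0.2 -0.6]
shift units(25mm) tool [9.64 6.6  3.21] turn units(8deg) [ 0.01  0.   -0.07]
```

>>> {"op": "step_arm", "data": {
  "steps": [
    [-1,0.96,0.66,0.3,0,0,-0.07],
    [-1,0.96,0.66,0.3,0,0,0],
    [-1,0.96,0.66,0.3,0,0,0],
    [-1,0.96,0.66,0.3,0,0,0],
    [-1,0.96,0.66,0.3,0,0,0],
    [-1,0.96,0.66,0.3,0,0,0],
    [-1,0.96,0.66,0.3,0,0,0],
    [-1,0.96,0.66,0.3,0,0,0],
    [-1,0.96,0.66,0.3,0,0,0],
    [-1,0.96,0.66,0.3,0,0,0]
  ]
}}

```text
time: 2.15
position: [0.4776, 0.3769, 0.3291]
tool_rot: [0.998, -0.057, -0.0, 0.0]
ft_force: [-0.4, 0.0, 1.2]
grip_width: 0.0871
```

```bash
python3 - <<'E'
from rig import status, eyes
import cv2, numpy as np
i=eyes.camera_info("wrist"); p,d=eyes.camera("wrist")
cv2.imwrite("pics/w1.png",cv2.cvtColor(p,cv2.COLOR_RGB2BGR)); np.savez("w1.npz",p=p,d=d,**i)
E
python3 go.py .475 .3745 .053 -6.9
```

```text
t 2.2 grasp pt [0.4811 0.3738 0.164 ] yaw -6.73 tilt [ 0.0015 -0.0027 -1.    ] w 0.0871 F [ 0.9 -1.2 -1.2]
shift units(25mm) tool [-0.24  0.01  4.44] turn units(8deg) [ 0.02 -0.01  0.02]
```

View pics/w1.png

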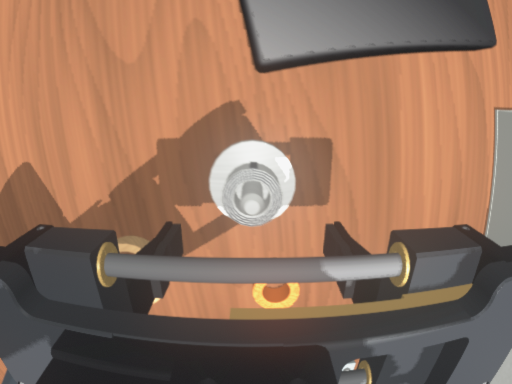

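```bash
cat >> h.py <<'E'
def fray(u,v,K,R,t):
    x=(u-K[0,2])/K[0,0]; y=(v-K[1,2])/K[1,1]; r=np.hypot(x,y); s=np.where(r>0,np.sin(r)/np.maximum(r,1e-9),1)
    c=np.stack([x*s,y*s,np.cos(r)],-1); return c@R
def fatz(u,v,z,K,R,t):
    ray=fray(np.array(u),np.array(v),K,R,t); o=-R.T@t; return o+ray*((z-o[2])/ray[...,2])[...,None]
def fcloud(d,K,R,t):
    v,u=np.indices(d.shape); ray=fray(u,v,K,R,t); cz=ray@R[2]; P=-R.T@t+ray*(d/cz)[...,None]; P[d<=0]=np.nan; return P
E
python3 - <<'E'
import cv2; import numpy as np
from h import *
p,d,c=load("w1"); P=fcloud(d,*c)
Q=P[130:235,195:310].reshape(-1,3)
for lo,hi in((.008,.02),(.056,.067),(.072,.1)):
    m=(Q[:,2]>lo)&(Q[:,2]<hi); print(lo,cv2.minEnclosingCircle(Q[m,:2].astype(np.float32)),Q[m].mean(0),m.sum())
b=cv2.resize(cv2.imread("pics/w1.png")[130:235,195:310],None,fx=5,fy=5); cv2.imwrite("pics/w1c.png",b)
E
```

```text
0.008 ((0.47619444131851196, 0.3763046860694885), 0.045143336057662964) [0.47879267 0.39211562 0.01402032] 2590
0.056 ((0.47595006227493286, 0.3771648108959198), 0.027301114052534103) [0.47624643 0.37871962 0.06234279] 1960
0.072 ((0.4759593605995178, 0.3771864175796509), 0.010007545351982117) [0.47627951 0.37919721 0.08319036] 481
```

View pics/w1c.png

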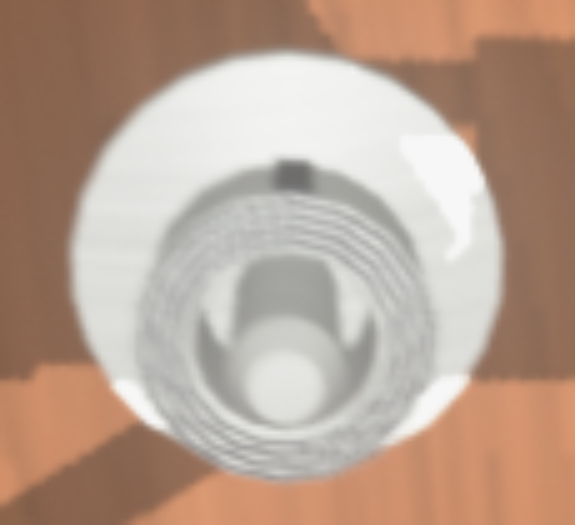

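```bash
python3 go.py .476 .3768 .053 -6.9
```

```text
t 2.2 grasp pt [0.4811 0.3738 0.164 ] yaw -6.73 tilt [ 0.0015 -0.0027 -1.    ] w 0.0871 F [ 0.9 -1.2 -1.2]
shift units(25mm) tool [-0.21 -0.09  4.44] turn units(8deg) [ 0.02 -0.01  0.02]
```

>>> {"op": "step_arm", "data": {
  "steps": [
    [-1,0,0,0,0,0,0],
    [-1,0,0,0.6,0,0,0],
    [-1,0,0,0.6,0,0,0],
    [-1,0,0,0.6,0,0,0],
    [-1,0,0,0.6,0,0,0],
    [-1,0,0,0.6,0,0,0],
    [-1,0,0,0.5,0,0,0],
    [-1,0,0,0.4,0,0,0],
    [-1,0,0,0,0,0,0],
    [-1,0,0,0,0,0,0]
  ]
}}

```text
time: 3.2
position: [0.4769, 0.3779, 0.2322]
tool_rot: [0.998, -0.057, -0.0, -0.0]
ft_force: [0.1, -0.1, 0.4]
grip_width: 0.0869
```

```bash
python3 go.py .476 .3768 .053 -6.9
```

```text
t 3.2 grasp pt [0.4769 0.378  0.0682] yaw -6.58 tilt [-0.  0. -1.] w 0.0869 F [ 0.1 -0.1  0.4]
shift units(25mm) tool [-0.03  0.05  0.61] turn units(8deg) [-0.    0.    0.04]
```

>>> {"op": "step_arm", "data": {
  "steps": [
    [-1,-0.03,0.05,0.3,0,0,0.04],
    [-1,0,0,0.31,0,0,0],
    [-1,0,0,0,0,0,0],
    [0,0,0,0,0,0,0],
    [1,0,0,0,0,0,0],
    [1,0,0,0,0,0,0],
    [1,0,0,0,0,0,0],
    [1,0,0,0,0,0,0],
    [1,0,0,0,0,0,0],
    [1,0,0,0,0,0,0]
  ],
  "squeeze": 20
}}

```text
time: 4.2
position: [0.476, 0.3767, 0.2172]
tool_rot: [0.998, -0.06, 0.0, -0.0]
ft_force: [0.2, 1.0, 1.2]
grip_width: 0.0531
```

```bash
python3 go.py .476 .3768 .153 -6.9
```

```text
t 4.2 grasp pt [0.476  0.3767 0.0532] yaw -6.9 tilt [ 2.e-04  1.e-04 -1.e+00] w 0.0531 F [0.2 1.  1.2]
shift units(25mm) tool [ 0.   -0.   -3.99] turn units(8deg) [-0. -0.  0.]
```

>>> {"op": "step_arm", "data": {
  "steps": [
    [1,0,0,-0.2,0,0,0],
    [1,0,0,-0.4,0,0,0],
    [1,0,0,-0.5,0,0,0],
    [1,0,0,-0.6,0,0,0],
    [1,0,0,-0.6,0,0,0],
    [1,0,0,-0.6,0,0,0],
    [1,0,0,-0.6,0,0,0],
    [1,0,0,-0.6,0,0,0],
    [1,0,0,-0.5,0,0,0],
    [1,0,0,-0.4,0,0,0]
  ]
}}

```text
time: 5.2
position: [0.476, 0.3767, 0.3439]
tool_rot: [0.998, -0.06, 0.001, -0.0]
ft_force: [0.3, -0.0, -1.1]
grip_width: 0.0527
```

```bash
python3 - <<'E'
from rig import status, eyes
import cv2, numpy as np
for n in ("scene","top"):
    p,d=eyes.camera(n); i=eyes.camera_info(n)
    cv2.imwrite(f"pics/{n}2.png",cv2.cvtColor(p,cv2.COLOR_RGB2BGR)); np.savez(f"{n}2.npz",p=p,d=d,**i)
E
python3 go.py .5259 -.1767 .173 -6.9
```

```text
t 5.3 grasp pt [0.4769 0.3772 0.1801] yaw -6.9 tilt [ 0.0034  0.0018 -1.    ] w 0.0528 F [-0.7 -0.4 -1.3]
shift units(25mm) tool [ 4.63 21.75  0.25] turn units(8deg) [-0.02 -0.02  0.  ]
```

View pics/scene2.png

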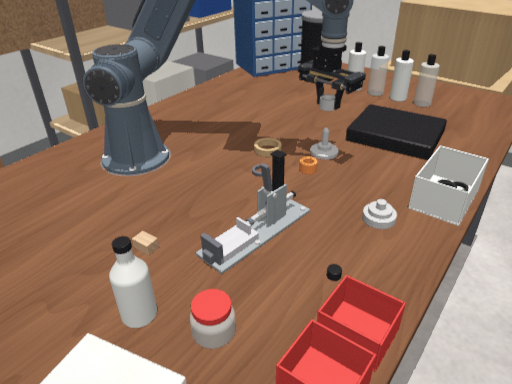

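>>> {"op": "step_arm", "data": {
  "steps": [
    [1,0.2,0.5,-0.6,0,0,0],
    [1,0.2,0.9,-0.6,0,0,0],
    [1,0.2,0.9,-0.6,0,0,0],
    [1,0.2,0.9,-0.6,0,0,0],
    [1,0.2,0.9,-0.6,0,0,0],
    [1,0.2,0.9,-0.6,0,0,0],
    [1,0.2,0.9,0,0,0,0],
    [1,0.2,0.9,0,0,0,0],
    [1,0.2,0.9,0,0,0,0],
    [1,0.2,0.9,0,0,0,0]
  ]
}}

```text
time: 6.3
position: [0.4995, 0.1554, 0.4322]
tool_rot: [0.998, -0.06, -0.0, 0.0]
ft_force: [-0.2, -0.6, -0.9]
grip_width: 0.0533
```

>>> {"op": "step_arm", "data": {
  "steps": [
    [1,0.2,0.9,0,0,0,0],
    [1,0.2,0.9,0,0,0,0],
    [1,0.2,0.9,0,0,0,0],
    [1,0.2,0.9,0,0,0,0],
    [1,0.2,0.9,0,0,0,0],
    [1,0.2,0.9,0,0,0,0],
    [1,0.2,0.9,0,0,0,0],
    [1,0.2,0.9,0,0,0,0],
    [1,0.2,0.9,0,0,0,0],
    [1,0.2,0.9,0,0,0,0]
  ]
}}

```text
time: 7.3
position: [0.5218, -0.0738, 0.4321]
tool_rot: [0.998, -0.06, -0.001, 0.0]
ft_force: [0.2, 0.0, -0.8]
grip_width: 0.0526
```

```bash
python3 go.py .526 -.176 .18 -6.9
```

```text
t 7.3 grasp pt [ 0.5216 -0.0738  0.2681] yaw -6.93 tilt [-0.0013  0.     -1.    ] w 0.0526 F [ 0.2  0.  -0.8]
shift units(25mm) tool [0.66 4.04 3.52] turn units(8deg) [ 0.    0.01 -0.  ]
```

>>> {"op": "step_arm", "data": {
  "steps": [
    [1,0.16,0.9,0,0,0,0],
    [1,0.16,0.9,0,0,0,0],
    [1,0.16,0.9,0,0,0,0],
    [1,0.16,0.8,0.4,0,0,0],
    [1,0,0.5,0.6,0,0,0],
    [1,0,0,0.7,0,0,0],
    [1,0,0,0.7,0,0,0],
    [1,0,0,0.6,0,0,0],
    [1,0,0,0,0,0,0],
    [1,0,0,0,0,0,0]
  ]
}}

```text
time: 8.3
position: [0.526, -0.1739, 0.3571]
tool_rot: [0.998, -0.06, -0.0, -0.0]
ft_force: [0.0, 0.5, -1.2]
grip_width: 0.0534
```

```bash
python3 - <<'E'
from rig import status, eyes
import cv2, numpy as np
for n in ("wrist","top"):
    i=eyes.camera_info(n);p,d=eyes.camera(n)
    cv2.imwrite(f"pics/{n}3.png",cv2.cvtColor(p,cv2.COLOR_RGB2BGR)); np.savez(f"{n}3.npz",p=p,d=d,**i)
E
python3 go.py .526 -.176 .053 -6.9
```

```text
t 8.4 grasp pt [ 0.5267 -0.1739  0.194 ] yaw -6.91 tilt [ 1.4e-03 -9.0e-04 -1.0e+00] w 0.0533 F [-0.  -0.4 -1.8]
shift units(25mm) tool [-0.01  0.09  5.64] turn units(8deg) [ 0.01 -0.01 -0.  ]
```

View pics/wrist3.png

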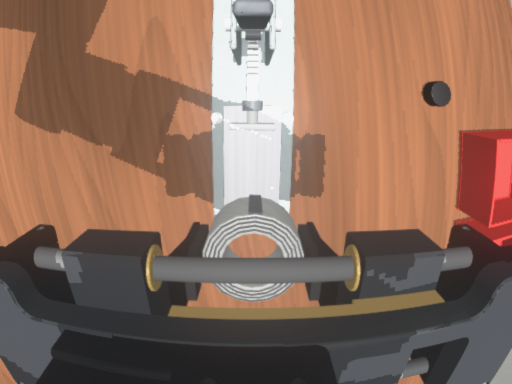

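Run:
```python
import cv2; import numpy as np
from h import *
p,d,c=load("wrist3"); P=fcloud(d,*c)
O=np.array([.5436,-.030,0]); th=np.radians(-96.9); X=np.array([np.cos(th),np.sin(th),0]);Y=np.array([-X[1],X[0],0])
def cl(Q): return np.stack([(Q-O)@X,(Q-O)@Y,Q[...,2]],-1)
Q=cl(P)
for r in range(20,215,15):
    row=Q[r,205:305]; 
    for nm,lo,hi in(("plate",.006,.02),("bed",.025,.034)):
        m=(row[:,2]>lo)&(row[:,2]<hi)
        if m.sum()>3: print(r,nm,"x",row[m,0].mean().round(4),"y",row[m,1].min().round(4),row[m,1].max().round(4),"mid",((row[m,1].min()+row[m,1].max())/2).round(4),m.sum())
q=Q[90:140,215:295].reshape(-1,3); m=(q[:,2]>.045)&(q[:,2]<.062); print('foot', q[m].min(0),q[m].max(0))
q=Q[:60,220:290].reshape(-1,3); m=(q[:,2]>.18); print('grip top', q[m].min(0),q[m].max(0))
# held core
q=Q[190:310,190:320].reshape(-1,3); m=(q[:,2]>.190)&(q[:,2]<.21); print(cv2.minEnclosingCircle(q[m,:2].astype(np.float32)),m.sum(), np.nanpercentile(q[:,2],[50,90]))
p,d,c=load("top3");Q=cl(cloud(d,*c));q=Q[150:235,200:330].reshape(-1,3)
m=(q[:,2]>.006)&(q[:,2]<.02)&(abs(q[:,1])<.06);print('top plate',q[m].min(0),q[m].max(0))
b=cv2.resize(cv2.imread("pics/wrist3.png")[0:310,180:330],None,fx=2.5,fy=1.9); cv2.imwrite("pics/w3c.png",b)
```

```text
20 plate x -0.0321 y -0.0431 0.0457 mid 0.0013 26
35 plate x -0.014 y -0.0428 0.0456 mid 0.0014 45
50 plate x 0.0035 y -0.044 0.0439 mid -0.0 52
65 plate x 0.0207 y -0.0438 0.044 mid 0.0001 72
80 plate x 0.0373 y -0.0442 0.044 mid -0.0001 71
95 plate x 0.054 y -0.0443 0.043 mid -0.0006 69
110 plate x 0.0703 y -0.0443 0.0444 mid 0.0001 24
110 bed x 0.0704 y -0.0303 0.028 mid -0.0012 38
125 plate x 0.0869 y -0.0445 0.0434 mid -0.0005 23
125 bed x 0.0859 y -0.0283 0.0293 mid 0.0005 10
140 plate x 0.1036 y -0.0451 0.0437 mid -0.0007 24
140 bed x 0.1016 y -0.0296 0.0283 mid -0.0006 57
155 plate x 0.1205 y -0.0444 0.0427 mid -0.0009 21
155 bed x 0.1174 y -0.0311 0.0287 mid -0.0012 58
170 plate x 0.1377 y -0.045 0.0436 mid -0.0007 22
170 bed x 0.1335 y -0.0314 0.0279 mid -0.0018 57
185 plate x 0.1551 y -0.0457 0.0425 mid -0.0016 22
185 bed x 0.1499 y -0.0309 0.0281 mid -0.0014 54
200 plate x 0.1732 y -0.0463 0.0422 mid -0.002 22
200 bed x 0.1668 y -0.0313 0.0275 mid -0.0019 16
foot [ 0.0509646  -0.02207608  0.04548846] [0.08817154 0.02099806 0.06127166]
grip top [ 0.00807376 -0.01001793  0.18000075] [0.01683012 0.01004073 0.18305564]
((0.1366046965122223, 0.0008475169306620955), 0.03500979021191597) 4694 [0.2011923  0.26278919]
top plate [-0.1670335  -0.0456236   0.00603384] [0.04250765 0.05864189 0.01882056]
```

View pics/w3c.png

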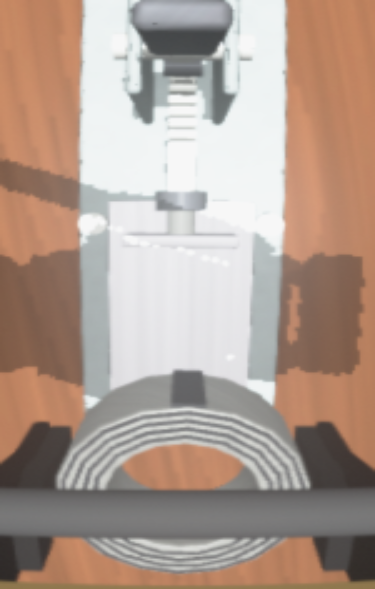

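View pics/top3.png

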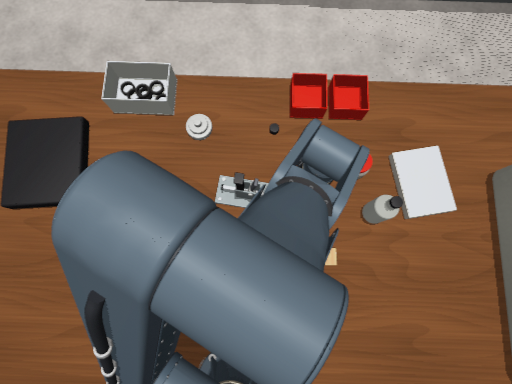

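```bash
python3 go.py .5252 -.1718 .053 -7.3
```

```text
t 8.4 grasp pt [ 0.5267 -0.1739  0.194 ] yaw -6.91 tilt [ 1.4e-03 -9.0e-04 -1.0e+00] w 0.0533 F [-0.  -0.4 -1.8]
shift units(25mm) tool [-0.07 -0.08  5.64] turn units(8deg) [ 0.01 -0.01  0.05]
```

>>> {"op": "step_arm", "data": {
  "steps": [
    [1,-0.05,-0.09,0.3,0,0,0.05],
    [1,0,0,0.6,0,0,0],
    [1,0,0,0.7,0,0,0],
    [1,0,0,0.8,0,0,0],
    [1,0,0,0.8,0,0,0],
    [1,0,0,0.8,0,0,0],
    [1,0,0,0.6,0,0,0],
    [1,0,0,0.4,0,0,0],
    [1,0,0,0,0,0,0],
    [1,0,0,0,0,0,0]
  ]
}}

```text
time: 9.4
position: [0.5255, -0.171, 0.2323]
tool_rot: [0.998, -0.064, 0.0, 0.0]
ft_force: [0.3, 0.7, -1.3]
grip_width: 0.0532
```

```bash
python3 - <<'E'
from rig import status, eyes
import cv2, numpy as np
for n in ("scene",):
    i=eyes.camera_info(n);p,d=eyes.camera(n)
    cv2.imwrite(f"pics/{n}4.png",cv2.resize(cv2.cvtColor(p,cv2.COLOR_RGB2BGR)[140:280,170:330],None,fx=4,fy=4))
E
python3 go.py .5252 -.1718 .053 -7.3
```

```text
t 9.45 grasp pt [ 0.5259 -0.1712  0.0687] yaw -7.3 tilt [ 1.4e-03 -8.0e-04 -1.0e+00] w 0.0531 F [-1.   0.  -1.9]
shift units(25mm) tool [-0.02  0.03  0.63] turn units(8deg) [ 0.   -0.01  0.  ]
```

View pics/scene4.png

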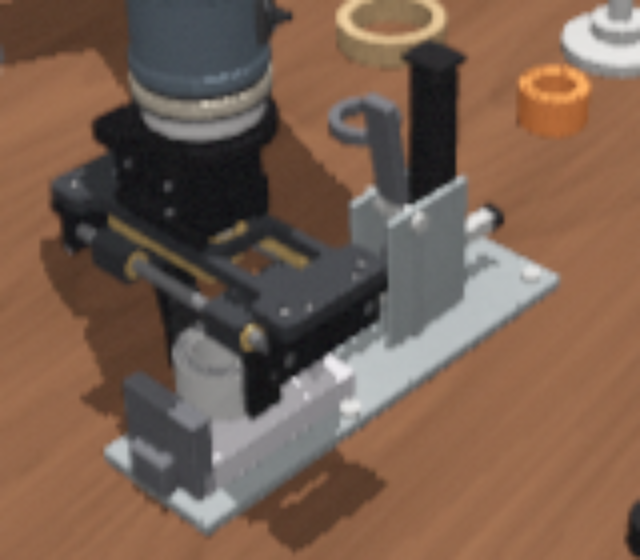

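>>> {"op": "step_arm", "data": {
  "steps": [
    [1,-0.02,0.02,0.2,0,0,0],
    [1,0,0,0.2,0,0,0],
    [1,0,0,0.1,0,0,0],
    [1,0,0,0.08,0,0,0],
    [1,0,0,0.03,0,0,0],
    [1,0,0,0,0,0,0],
    [1,0,0,0,0,0,0],
    [1,0,0,0,0,0,0],
    [1,0,0,0,0,0,0],
    [1,0,0,0,0,0,0]
  ]
}}

```text
time: 10.45
position: [0.5247, -0.1714, 0.2171]
tool_rot: [0.998, -0.064, -0.0, 0.0]
ft_force: [-2.5, 0.7, 4.7]
grip_width: 0.0531
```

```bash
python3 go.py .5252 -.1718 .053 -7.3
```

```text
t 10.45 grasp pt [ 0.5247 -0.1714  0.0531] yaw -7.3 tilt [-0.e+00 -1.e-04 -1.e+00] w 0.0531 F [-2.5  0.7  4.7]
shift units(25mm) tool [0.02 0.01 0.  ] turn units(8deg) [0. 0. 0.]
```

>>> {"op": "step_arm", "data": {
  "steps": [
    [-0.3,0,0,0,0,0,0],
    [-0.4,0,0,0,0,0,0],
    [-0.8,0,0,0,0,0,0],
    [-1,0,0,0,0,0,0],
    [-1,0,0,0,0,0,0],
    [-1,0,0,-0.2,0,0,0],
    [-1,0,0,-0.5,0,0,0],
    [-1,0,0,-0.8,0,0,0],
    [-1,0,0,-0.8,0,0,0],
    [-1,0,0,-0.8,0,0,0]
  ]
}}

```text
time: 11.45
position: [0.5247, -0.1714, 0.296]
tool_rot: [0.998, -0.064, 0.0, 0.0]
ft_force: [0.1, -0.2, 0.0]
grip_width: 0.0868
```

>>> {"op": "step_arm", "data": {
  "steps": [
    [-1,0,0,-0.8,0,0,0],
    [-1,0,0,-0.8,0,0,0],
    [-1,0,0,-0.8,0,0,0],
    [-1,0,0,-0.8,0,0,0],
    [-1,0,0,-0.6,0,0,0],
    [-1,0,0,-0.6,0,0,0],
    [-1,0,0,0,0,0,0],
    [-1,0,0,0,0,0,0],
    [-1,0,0,0,0,0,0],
    [-1,0,0,0,0,0,0]
  ]
}}

```text
time: 12.45
position: [0.5245, -0.1713, 0.4034]
tool_rot: [0.998, -0.064, -0.001, -0.0]
ft_force: [0.2, 0.0, -0.0]
grip_width: 0.0872
```

```bash
python3 - <<'E'
from rig import status, eyes
import cv2, numpy as np
n="wrist"
i=eyes.camera_info(n);p,d=eyes.camera(n)
cv2.imwrite(f"pics/{n}5.png",cv2.cvtColor(p,cv2.COLOR_RGB2BGR)); np.savez(f"{n}5.npz",p=p,d=d,**i)
n="scene"
p,d=eyes.camera(n)
cv2.imwrite(f"pics/{n}5.png",cv2.resize(cv2.cvtColor(p,cv2.COLOR_RGB2BGR)[140:280,170:330],None,fx=4,fy=4,interpolation=cv2.INTER_CUBIC))
from h import *
p,d,c=load("wrist5"); P=fcloud(d,*c)
O=np.array([.5436,-.030,0]); th=np.radians(-97.3); X=np.array([np.cos(th),np.sin(th),0]);Y=np.array([-X[1],X[0],0])
def cl(Q): return np.stack([(Q-O)@X,(Q-O)@Y,Q[...,2]],-1)
Q=cl(P).reshape(-1,3)
m=(Q[:,2]>.060)&(Q[:,2]<.064)&(Q[:,0]>.1)&(Q[:,0]<.176)&(abs(Q[:,1])<.04); print('core',cv2.minEnclosingCircle(Q[m,:2].astype(np.float32)),m.sum())
m=(Q[:,2]>.063)&(Q[:,2]<.068)&(Q[:,0]>.174)&(Q[:,0]<.2); print('jaw',np.percentile(Q[m],[2,98],axis=0),m.sum())
m=(Q[:,2]>.18)&(Q[:,0]<.03)&(abs(Q[:,1])<.03)&(Q[:,0]>-.1); print('trig',Q[m].min(0),Q[m].max(0),m.sum())
E
python3 go.py .5 .0 .30 -97.3
```

```text
core ((0.14710259437561035, -0.0044334749691188335), 0.03298494219779968) 1112
jaw [[ 0.1757305  -0.02945609  0.06329429]
 [ 0.19752001  0.38671432  0.06742843]] 734
trig [ 0.00794604 -0.00932264  0.18002317] [0.0168062  0.0095923  0.18256741] 214
t 12.55 grasp pt [ 0.5244 -0.1712  0.2395] yaw -7.3 tilt [-1.4e-03  8.0e-04 -1.0e+00] w 0.0867 F [-0.2  0.9  0.1]
shift units(25mm) tool [-1.85 -6.67 -2.41] turn units(8deg) [0.000e+00 1.000e-02 1.125e+01]
```

View pics/wrist5.png

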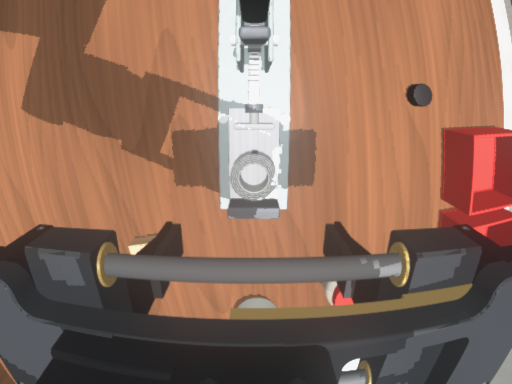

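View pics/scene5.png

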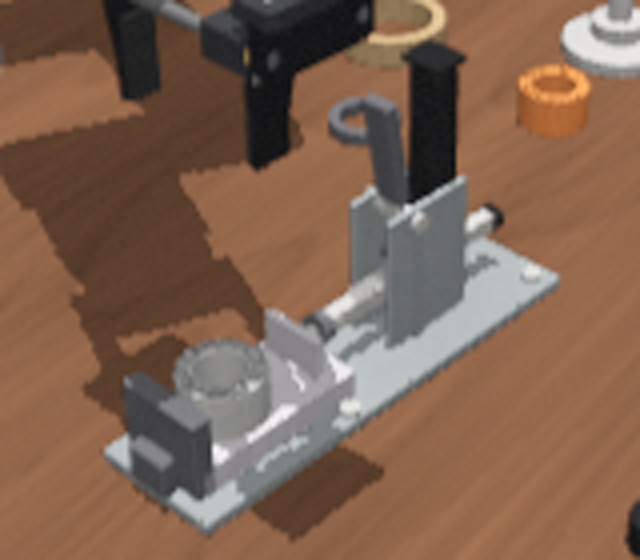

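Run:
```python
import cv2; import numpy as np
b=cv2.resize(cv2.imread("pics/wrist5.png")[90:225,200:305],None,fx=5,fy=4.4,interpolation=cv2.INTER_CUBIC); cv2.imwrite("pics/w5c.png",b)
from h import *
p,d,c=load("wrist5"); P=fcloud(d,*c)
O=np.array([.5436,-.030,0]); th=np.radians(-97.3); X=np.array([np.cos(th),np.sin(th),0]);Y=np.array([-X[1],X[0],0])
def cl(Q): return np.stack([(Q-O)@X,(Q-O)@Y,Q[...,2]],-1)
Q=cl(P)
for r in range(100,222,6):
    row=Q[r,205:305];m=(row[:,2]>.055)&(row[:,2]<.07)&(abs(row[:,1])<.06)
    if m.sum()>1: print(r,row[m,0].mean().round(4),row[m,1].min().round(4),row[m,1].max().round(4),m.sum())
```

```text
106 0.0638 -0.0029 0.0004 3
112 0.0704 -0.004 0.0037 7
124 0.0834 -0.0214 0.021 40
154 0.1164 -0.0085 0.0081 16
160 0.1229 -0.0199 0.0179 35
166 0.1295 -0.024 0.0224 26
172 0.1363 -0.0263 0.0247 21
178 0.1432 -0.0265 0.0247 20
184 0.1501 -0.0255 0.0239 22
190 0.1573 -0.0223 0.0218 40
196 0.164 -0.0156 0.0139 27
208 0.1775 -0.0305 0.0288 53
214 0.1847 -0.0309 0.0289 53
```

View pics/w5c.png

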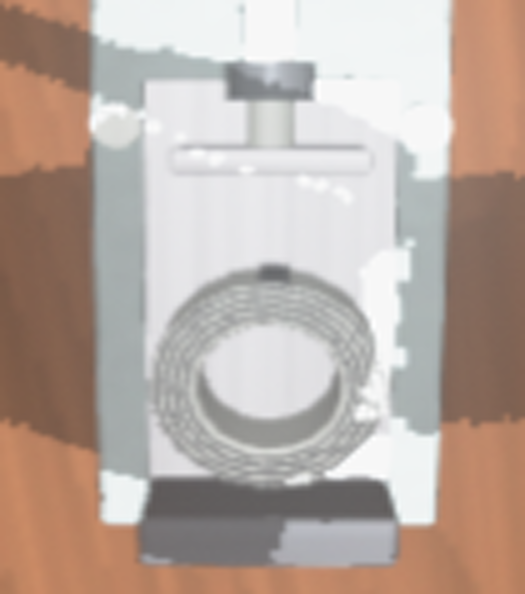

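>>> {"op": "step_arm", "data": {
  "steps": [
    [-1,0,0,-0.3,0,0,1],
    [-1,0,0,-0.3,0,0,1],
    [-1,0,0,-0.3,0,0,1],
    [-1,0,0,-0.3,0,0,1],
    [-1,0,0,-0.3,0,0,1],
    [-1,0,0,-0.3,0,0,1],
    [-1,0,0,-0.3,0,0,1],
    [-1,0,0,-0.3,0,0,1],
    [-1,0,0,0,0,0,1],
    [-1,0,0,0,0,0,1]
  ]
}}

```text
time: 13.55
position: [0.5248, -0.1714, 0.4641]
tool_rot: [0.722, -0.692, -0.0, 0.0]
ft_force: [0.2, -0.6, -0.0]
grip_width: 0.0873
```

>>> {"op": "step_arm", "data": {
  "steps": [
    [-1,0,0,0,0,0,0.63],
    [-1,0,0,0,0,0,0.62],
    [-1,-0.8,0,0,0,0,0],
    [-1,-0.9,0,0,0,0,0],
    [-1,-0.9,0,0,0,0,0],
    [-1,-0.9,0,0,0,0,0],
    [-1,-0.9,0,0,0,0,0],
    [-1,-0.9,0,0,0,0,0],
    [-1,-0.7,0,0,0,0,0],
    [-1,-0.3,0,0,0,0,0]
  ]
}}

```text
time: 14.55
position: [0.5447, -0.0138, 0.4638]
tool_rot: [-0.661, 0.75, 0.001, -0.0]
ft_force: [-0.8, -0.5, 0.4]
grip_width: 0.0872
```

```bash
python3 - <<'E'
from rig import status, eyes
import cv2, numpy as np
n="wrist"
i=eyes.camera_info(n);p,d=eyes.camera(n)
cv2.imwrite(f"pics/{n}6.png",cv2.cvtColor(p,cv2.COLOR_RGB2BGR)); np.savez(f"{n}6.npz",p=p,d=d,**i)
E
python3 go.py .5454 -.0156 .156 -97.3
```

```text
t 14.6 grasp pt [ 0.5446 -0.0134  0.2998] yaw -97.19 tilt [-8.e-04  1.e-03 -1.e+00] w 0.0871 F [-0.3  0.7 -0.8]
shift units(25mm) tool [ 0.08 -0.04  5.75] turn units(8deg) [0.01 0.01 0.01]
```

View pics/wrist6.png

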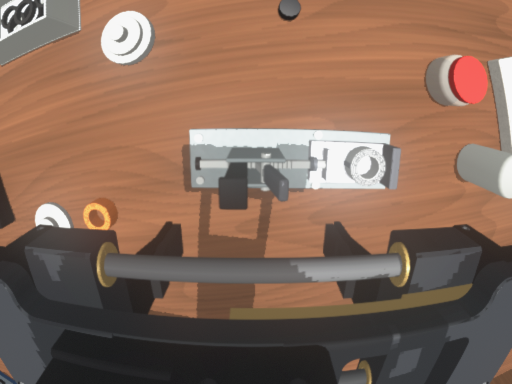

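Run:
```python
import cv2; import numpy as np
from h import *
p,d,c=load("wrist6"); P=fcloud(d,*c)
O=np.array([.5436,-.030,0]); th=np.radians(-97.3); X=np.array([np.cos(th),np.sin(th),0]);Y=np.array([-X[1],X[0],0])
def cl(Q): return np.stack([(Q-O)@X,(Q-O)@Y,Q[...,2]],-1)
Q=cl(P)[100:215,180:410].reshape(-1,3)
def ext(nm,m): print(nm,np.percentile(Q[m],[1,50,99],axis=0).round(4).tolist(),m.sum())
ext('grip',(Q[:,2]>.187)&(Q[:,2]<.195))
ext('trig',(Q[:,2]>.170)&(Q[:,2]<.185)&(Q[:,0]>-.01)&(Q[:,0]<.04))
ext('jaw',(Q[:,2]>.0625)&(Q[:,2]<.067)&(Q[:,0]>.17)&(Q[:,0]<.2))
ext('core',(Q[:,2]>.059)&(Q[:,2]<.0645)&(Q[:,0]>.1)&(Q[:,0]<.175))
m=(Q[:,2]>.006)&(Q[:,2]<.014)&(abs(Q[:,1])<.06);ext('plate',m); print(cv2.minAreaRect(Q[m,:2].astype(np.float32)))
b=cv2.resize(cv2.imread("pics/wrist6.png")[115:220,180:410],None,fx=3.4,fy=3.4,interpolation=cv2.INTER_CUBIC); cv2.imwrite("pics/w6c.png",b)
```

```text
grip [[-0.0476, -0.0131, 0.1893], [-0.0345, 0.002, 0.1914], [-0.0219, 0.0155, 0.1931]] 933
trig [[0.0054, -0.0093, 0.1706], [0.0104, 0.0018, 0.1797], [0.0163, 0.0114, 0.1819]] 286
jaw [[0.1757, -0.0293, 0.0627], [0.182, 0.0, 0.0653], [0.1901, 0.0288, 0.0669]] 356
core [[0.1156, -0.0254, 0.0594], [0.1405, -0.0004, 0.0625], [0.1665, 0.025, 0.0643]] 693
plate [[-0.1099, -0.0433, 0.0083], [0.0099, 0.0228, 0.0106], [0.1908, 0.0456, 0.0126]] 5182
((0.043268486857414246, 0.0006908662617206573), (0.09045767784118652, 0.3106116056442261), 89.74882507324219)
```

View pics/w6c.png

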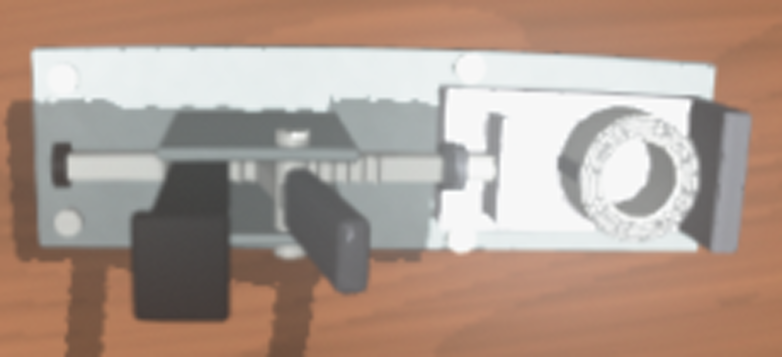

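>>> {"op": "step_arm", "data": {
  "steps": [
    [-1,0,-0.06,0.3,0,0,0],
    [-1,0,0,0.7,0,0,0],
    [-1,0,0,0.7,0,0,0],
    [-1,0,0,0.8,0,0,0],
    [-1,0,0,0.8,0,0,0],
    [-1,0,0,0.8,0,0,0],
    [-1,0,0,0.7,0,0,0],
    [-1,0,0,0.5,0,0,0],
    [-1,0,0,0.3,0,0,0],
    [-1,0,0,0,0,0,0]
  ]
}}

```text
time: 15.6
position: [0.546, -0.0158, 0.3232]
tool_rot: [-0.66, 0.751, 0.001, -0.001]
ft_force: [0.2, 0.2, -0.1]
grip_width: 0.0872
```

```bash
python3 - <<'E'
from rig import status, eyes
import cv2, numpy as np
n="wrist"
i=eyes.camera_info(n);p,d=eyes.camera(n)
cv2.imwrite(f"pics/{n}7.png",cv2.cvtColor(p,cv2.COLOR_RGB2BGR)); np.savez(f"{n}7.npz",p=p,d=d,**i)
E
python3 go.py .5466 -.0140 .156 -97.3
```

```text
t 15.65 grasp pt [ 0.5463 -0.0157  0.16  ] yaw -97.33 tilt [-4.e-04  0.e+00 -1.e+00] w 0.0872 F [0.2 0.6 0.3]
shift units(25mm) tool [-0.07 -0.    0.16] turn units(8deg) [ 0. -0. -0.]
```

View pics/wrist7.png

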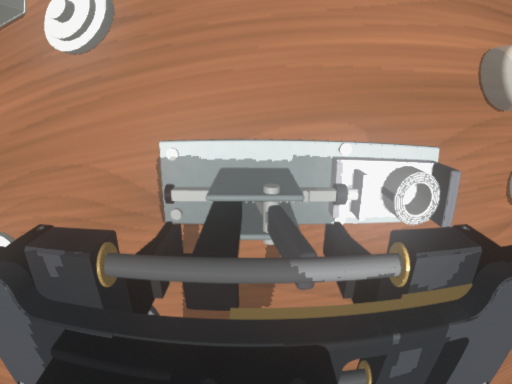

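>>> {"op": "step_arm", "data": {
  "steps": [
    [-0.4,-0.06,0,0.14,0,0,0],
    [-0.4,0,0,0,0,0,0],
    [-0.4,0,0,0,0,0,0],
    [-0.4,0,0,0,0,0,0],
    [-0.25,-0.08,0,0,0,0,0],
    [-0.12,-0.08,0,0,0,0,0],
    [0,-0.08,0,0,0,0,0],
    [0.1,-0.08,0,0,0,0,0],
    [0.2,-0.08,0,0,0,0,0],
    [0.2,0,0,0,0,0,0]
  ],
  "squeeze": 20
}}

```text
time: 16.65
position: [0.548, -0.005, 0.3215]
tool_rot: [-0.661, 0.75, -0.002, -0.001]
ft_force: [-2.1, -7.9, 6.1]
grip_width: 0.041
```

```bash
cat > look.py <<'E'
import sys
from rig import status, eyes
import cv2, numpy as np
k=sys.argv[1]; n="wrist"
i=eyes.camera_info(n);p,d=eyes.camera(n)
im=cv2.cvtColor(p,cv2.COLOR_RGB2BGR)
cv2.imwrite(f"pics/wf{k}.png",im); np.savez(f"wf{k}.npz",p=p,d=d,**i)
cv2.imwrite(f"pics/wc{k}.png",cv2.resize(im[130:245,300:470],None,fx=4.6,fy=4.6,interpolation=cv2.INTER_CUBIC))
E
python3 look.py 8; python3 go.py .5466 -.0140 .156 -97.3
```

```text
t 16.7 grasp pt [ 0.5482 -0.0057  0.1576] yaw -97.2 tilt [ 0.0011 -0.0041 -1.    ] w 0.0411 F [-2.2 -6.9  5.7]
shift units(25mm) tool [0.36 0.01 0.06] turn units(8deg) [-0.01 -0.03  0.01]
```

View pics/wf8.png

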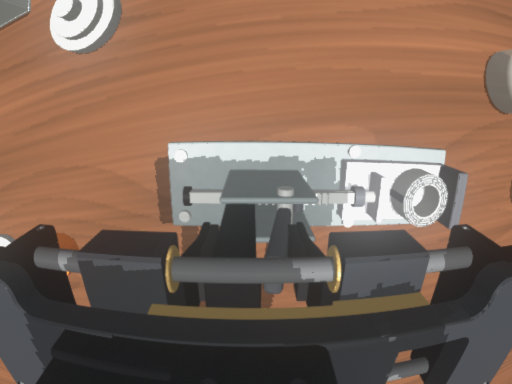

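View pics/wc8.png

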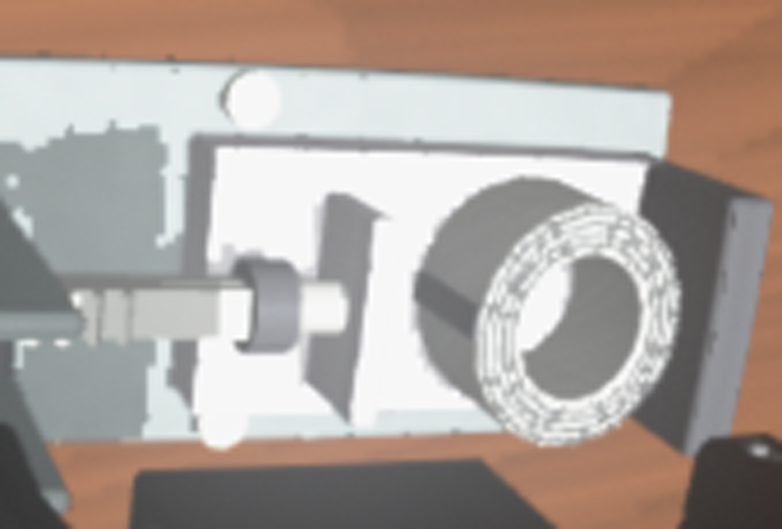

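>>> {"op": "step_arm", "data": {
  "steps": [
    [-0.2,0.2,0,0,0,0,0],
    [-0.45,0.2,0,0,0,0,0],
    [-0.45,0,0,0,0,0,0],
    [-0.45,0,0,0,0,0,0],
    [-0.2,-0.1,0,0,0,0,0],
    [0,-0.1,0,0,0,0,0],
    [0.2,-0.1,0,0,0,0,0],
    [0.2,-0.1,0,0,0,0,0],
    [0.2,-0.02,0,0,0,0,0],
    [0.2,0,0,0,0,0,0]
  ],
  "squeeze": 25
}}

```text
time: 17.7
position: [0.5477, -0.0049, 0.321]
tool_rot: [-0.661, 0.75, -0.001, -0.002]
ft_force: [-1.5, -9.6, 2.4]
grip_width: 0.0411
```

```bash
python3 look.py 9; python3 go.py .5466 -.0140 .156 -97.3
cat > rodm.py <<'E'
import sys,numpy as np
from h import *
O=np.array([.5448,-.0284,0]); th=np.radians(-97.5); X=np.array([np.cos(th),np.sin(th),0]);Y=np.array([-X[1],X[0],0])
for k in sys.argv[1:]:
    p,d,c=load(f"wf{k}"); P=fcloud(d,*c); Q=np.stack([(P-O)@X,(P-O)@Y,P[...,2]],-1)[120:250].reshape(-1,3)
    def ext(nm,m): print(k,nm,np.percentile(Q[m],[2,50,98],axis=0).round(4)[:, :2].tolist(),m.sum())
    mid=abs(Q[:,1])<.02
    ext('footplate',mid&(Q[:,2]>.054)&(Q[:,2]<.061)&(Q[:,0]>.06)&(Q[:,0]<.116))
    ext('core',(Q[:,2]>.059)&(Q[:,2]<.0645)&(Q[:,0]>.118)&(Q[:,0]<.176)&(abs(Q[:,1])<.04))
    r=(abs(Q[:,1])<.004)&(Q[:,2]>.042)&(Q[:,2]<.052); print('rod',np.percentile(Q[r,0],[0,1,3,50,97,100]).round(4))
    ext('jaw',(Q[:,2]>.0625)&(Q[:,2]<.067)&(Q[:,0]>.17)&(Q[:,0]<.2))
E
python3 rodm.py 8 9
```

```text
t 17.75 grasp pt [ 0.5475 -0.0056  0.157 ] yaw -97.2 tilt [-8.0e-04 -4.5e-03 -1.0e+00] w 0.041 F [-1.5 -9.2  2.4]
shift units(25mm) tool [ 0.37 -0.    0.04] turn units(8deg) [ 0.   -0.03  0.01]
8 footplate [[0.0706, -0.0188], [0.0925, 0.0003], [0.0976, 0.019]] 436
8 core [[0.119, -0.0249], [0.1416, 0.001], [0.1678, 0.0242]] 1258
rod [-0.0817 -0.0797 -0.0782  0.0518  0.1601  0.161 ]
8 jaw [[0.1774, -0.0274], [0.1829, 0.0016], [0.1914, 0.0285]] 587
9 footplate [[0.0764, -0.019], [0.0986, 0.0], [0.1037, 0.0189]] 444
9 core [[0.1188, -0.025], [0.1411, 0.0005], [0.1681, 0.0242]] 1269
rod [-0.0735 -0.0733 -0.0716  0.059   0.1602  0.161 ]
9 jaw [[0.1776, -0.0268], [0.183, 0.0012], [0.1908, 0.0281]] 581
```

View pics/wc9.png

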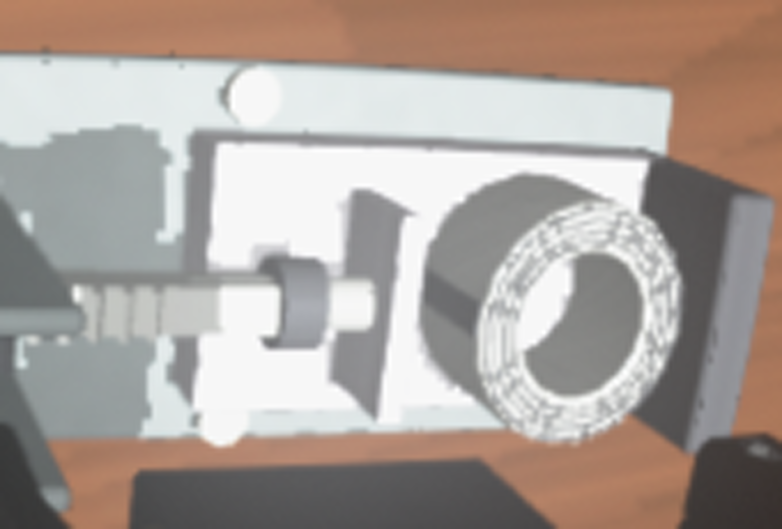

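>>> {"op": "step_arm", "data": {
  "steps": [
    [-0.2,0.2,0,0,0,0,0],
    [-0.45,0.2,0,0,0,0,0],
    [-0.45,0,0,0,0,0,0],
    [-0.45,0,0,0,0,0,0],
    [-0.2,-0.1,0,0,0,0,0],
    [0,-0.1,0,0,0,0,0],
    [0.2,-0.1,0,0,0,0,0],
    [0.2,-0.1,0,0,0,0,0],
    [0.2,0,0,0,0,0,0],
    [0.2,0,0,0,0,0,0]
  ]
}}

```text
time: 18.75
position: [0.5475, -0.0049, 0.321]
tool_rot: [-0.661, 0.75, -0.001, -0.002]
ft_force: [-4.0, -8.1, 2.5]
grip_width: 0.0411
```

>>> {"op": "step_arm", "data": {
  "steps": [
    [-0.2,0.2,0,0,0,0,0],
    [-0.45,0.2,0,0,0,0,0],
    [-0.45,0,0,0,0,0,0],
    [-0.45,0,0,0,0,0,0],
    [-0.2,-0.1,0,0,0,0,0],
    [0,-0.1,0,0,0,0,0],
    [0.2,-0.1,0,0,0,0,0],
    [0.2,-0.1,0,0,0,0,0],
    [0.2,0,0,0,0,0,0],
    [0.2,0,0,0,0,0,0]
  ]
}}

```text
time: 19.75
position: [0.5477, -0.0049, 0.3211]
tool_rot: [-0.661, 0.75, -0.002, -0.002]
ft_force: [-3.4, -8.9, 3.1]
grip_width: 0.0409
```

```bash
python3 look.py 10; python3 go.py .5466 -.0140 .156 -97.3; python3 rodm.py 10
```

```text
t 19.8 grasp pt [ 0.5476 -0.0056  0.1571] yaw -97.19 tilt [-7.0e-04 -4.6e-03 -1.0e+00] w 0.0407 F [-3.3 -8.   1.8]
shift units(25mm) tool [ 0.37 -0.    0.05] turn units(8deg) [ 0.   -0.03  0.01]
10 footplate [[0.0607, -0.0184], [0.1104, 0.0003], [0.1158, 0.0189]] 442
10 core [[0.1189, -0.025], [0.1411, 0.0005], [0.1681, 0.0241]] 1269
rod [-0.061  -0.0608 -0.059   0.073   0.1603  0.1618]
10 jaw [[0.1773, -0.027], [0.1828, 0.0015], [0.1912, 0.028]] 584
```

View pics/wc10.png

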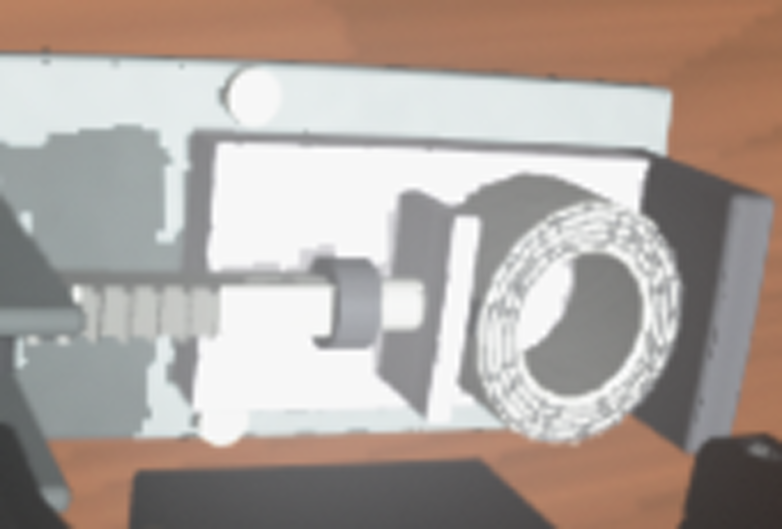

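>>> {"op": "step_arm", "data": {
  "steps": [
    [-0.2,0.2,0,0,0,0,0],
    [-0.45,0.2,0,0,0,0,0],
    [-0.45,0,0,0,0,0,0],
    [-0.45,0,0,0,0,0,0],
    [-0.2,-0.1,0,0,0,0,0],
    [0,-0.1,0,0,0,0,0],
    [0.2,-0.1,0,0,0,0,0],
    [0.2,-0.1,0,0,0,0,0],
    [0.2,0,0,0,0,0,0],
    [0.2,0,0,0,0,0,0]
  ]
}}

```text
time: 20.8
position: [0.5478, -0.0049, 0.3212]
tool_rot: [-0.661, 0.75, -0.002, -0.002]
ft_force: [-2.4, -8.0, 3.1]
grip_width: 0.0414
```

```bash
sed -i 's/Q\[:,0\]<.116)/Q[:,0]<.118+0*1)/' rodm.py
python3 look.py 11; python3 go.py .5466 -.0140 .156 -97.3; python3 rodm.py 11
```

```text
t 20.85 grasp pt [ 0.5478 -0.0056  0.1572] yaw -97.19 tilt [-2.0e-04 -4.7e-03 -1.0e+00] w 0.0409 F [-2.8 -9.   2.3]
shift units(25mm) tool [0.37 0.   0.05] turn units(8deg) [-0.   -0.03  0.01]
11 footplate [[0.0605, -0.0181], [0.1155, 0.0], [0.1178, 0.0187]] 338
11 core [[0.1191, -0.0245], [0.1426, 0.0004], [0.1725, 0.0237]] 1354
rod [-0.0564 -0.0555 -0.0545  0.0784  0.1651  0.1661]
11 jaw [[0.1711, -0.0269], [0.1822, 0.0011], [0.1911, 0.0281]] 615
```

View pics/wc11.png

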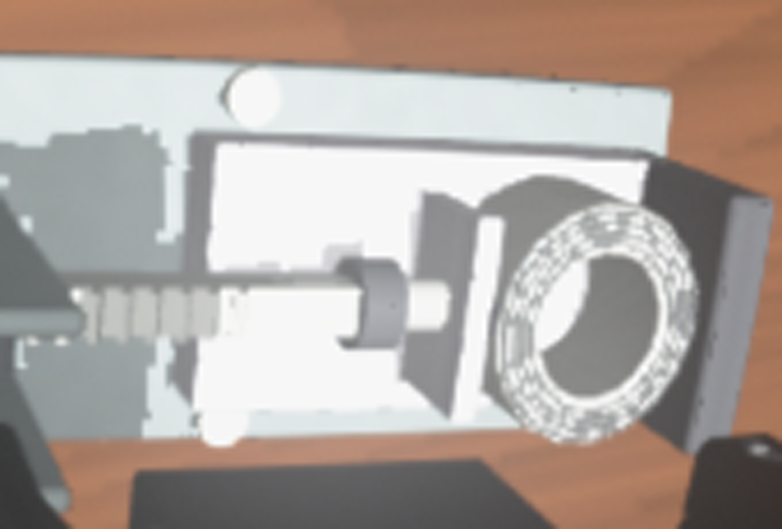

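>>> {"op": "step_arm", "data": {
  "steps": [
    [-0.2,0.2,0,0,0,0,0],
    [-0.45,0.2,0,0,0,0,0],
    [-0.45,0,0,0,0,0,0],
    [-0.45,0,0,0,0,0,0],
    [-0.3,-0.1,0,0,0,0,0],
    [-0.2,0,0,0,0,0,0],
    [-0.1,-0.1,0,0,0,0,0],
    [-0.1,0,0,0,0,0,0],
    [-0.1,0,0,0,0,0,0],
    [-0.1,0,0,0,0,0,0]
  ],
  "squeeze": 35
}}

```text
time: 21.85
position: [0.5472, -0.0089, 0.3211]
tool_rot: [-0.661, 0.75, -0.001, -0.001]
ft_force: [-2.3, -4.7, 3.9]
grip_width: 0.0483
```

```bash
python3 look.py 12; python3 go.py .5466 -.0140 .156 -97.3; python3 rodm.py 12
```

```text
t 21.9 grasp pt [ 0.5473 -0.0092  0.1571] yaw -97.26 tilt [ 3.0e-04 -1.9e-03 -1.0e+00] w 0.0482 F [-1.9 -5.2  3.9]
shift units(25mm) tool [ 0.2  -0.    0.05] turn units(8deg) [-0.   -0.01  0.01]
12 footplate [[0.0608, -0.0187], [0.1158, -0.0008], [0.1178, 0.0187]] 325
12 core [[0.1187, -0.025], [0.1422, 0.0003], [0.1725, 0.0239]] 1397
rod [-0.0557 -0.055  -0.053   0.0785  0.1653  0.1665]
12 jaw [[0.1709, -0.0275], [0.1821, 0.0014], [0.191, 0.028]] 646
```

View pics/wc12.png

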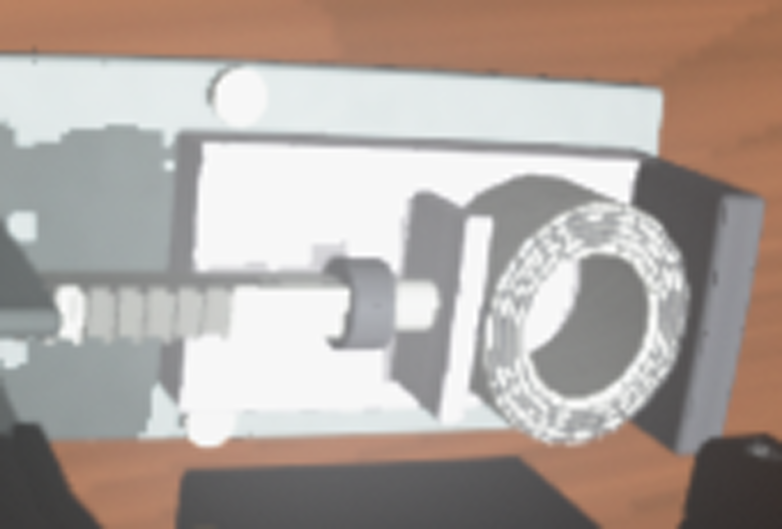

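>>> {"op": "step_arm", "data": {
  "steps": [
    [-0.05,-0.05,0,0,0,0,0],
    [0,-0.05,0,0,0,0,0],
    [0.05,-0.05,0,0,0,0,0],
    [0.1,-0.05,0,0,0,0,0],
    [0.2,0,0,0,0,0,0],
    [0.2,0,0,0,0,0,0],
    [0.2,0,0,0,0,0,0],
    [0.2,0,0,0,0,0,0],
    [0.2,0,0,0,0,0,0],
    [0.2,0,0,0,0,0,0]
  ]
}}

```text
time: 22.9
position: [0.5478, -0.0048, 0.3212]
tool_rot: [-0.661, 0.75, -0.002, -0.002]
ft_force: [-2.6, -8.0, 4.2]
grip_width: 0.0408
```

```bash
python3 look.py 13; python3 go.py .5466 -.0140 .156 -97.3; python3 rodm.py 13
```

```text
t 22.95 grasp pt [ 0.5477 -0.0055  0.1573] yaw -97.21 tilt [-2.0e-04 -4.4e-03 -1.0e+00] w 0.0407 F [-2.9 -8.9  5.2]
shift units(25mm) tool [ 0.37 -0.    0.05] turn units(8deg) [-0.   -0.03  0.01]
13 footplate [[0.0604, -0.0059], [0.1022, -0.0003], [0.1179, 0.0099]] 174
13 core [[0.119, -0.0244], [0.1424, 0.0006], [0.1741, 0.0237]] 1400
rod [-0.0519  0.0344  0.0391  0.0842  0.1671  0.1682]
13 jaw [[0.1709, -0.0266], [0.182, 0.0013], [0.1909, 0.028]] 647
```

View pics/wc13.png

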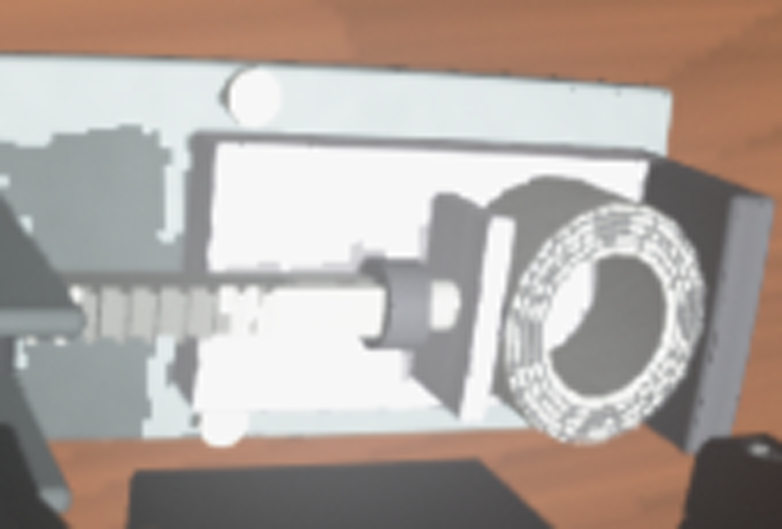

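```bash
cat > track.py <<'E'
import sys,cv2,numpy as np
def g(k): return cv2.cvtColor(np.load(f"wf{k}.npz")['p'],cv2.COLOR_RGB2GRAY).astype(np.float32)
def sub(a,box,b):
    x0,y0,x1,y1=box; t=a[y0:y1,x0:x1]; s=b[y0-3:y1+3,max(x0-25,0):x1+25]
    U=8; t=cv2.resize(t,None,fx=U,fy=U,interpolation=cv2.INTER_CUBIC); s=cv2.resize(s,None,fx=U,fy=U,interpolation=cv2.INTER_CUBIC)
    r=cv2.matchTemplate(s,t,cv2.TM_CCOEFF_NORMED); _,m,_,l=cv2.minMaxLoc(r); return round(l[0]/U-25,2),round(l[1]/U-3,2),round(m,3)
# crop coords /4.6 + (300,130)
ref=sys.argv[1]; A=g(ref)
boxes=eval(sys.argv[2])
for k in sys.argv[3:]:
    B=g(k); print(k,{n:sub(A,b,B) for n,b in boxes.items()})
E
# in wc11: collar x335-410,y255-350 ; plate front top 470-505, y215-420 ; screw/bed left 190-240,y70-130 ; jaw 690-775
python3 track.py 11 "dict(collar=(372,184,390,208),collarback=(372,184,380,208),plate=(390,170,400,222),platetop=(401,176,410,222),ref=(346,140,362,162),jaw=(450,150,469,230))" 8 9 10 11 13
```

```text
8 {'collar': (-23.12, 0.38, 0.916), 'collarback': (-23.38, 0.5, 0.959), 'plate': (-21.88, 0.38, 0.962), 'platetop': (-22.25, 0.5, 0.441), 'ref': (-0.25, 0.62, 0.988), 'jaw': (-0.12, 0.25, 0.938)}
9 {'collar': (-17.0, -0.25, 0.928), 'collarback': (-17.12, -0.25, 0.979), 'plate': (-16.0, -0.25, 0.975), 'platetop': (-16.38, 0.0, 0.614), 'ref': (0.0, -0.25, 0.993), 'jaw': (0.0, 0.0, 0.941)}
10 {'collar': (-5.62, -0.25, 0.983), 'collarback': (-5.75, -0.25, 0.991), 'plate': (-5.25, -0.25, 0.988), 'platetop': (-5.0, -0.62, 0.93), 'ref': (0.0, -0.25, 0.994), 'jaw': (0.0, 0.0, 0.943)}
11 {'collar': (0.0, 0.0, 1.0), 'collarback': (0.0, 0.0, 1.0), 'plate': (0.0, 0.0, 0.999), 'platetop': (0.0, 0.0, 0.997), 'ref': (0.0, 0.0, 0.999), 'jaw': (0.0, 0.0, 0.999)}
13 {'collar': (5.12, 0.0, 0.878), 'collarback': (5.25, 0.0, 0.993), 'plate': (2.25, 0.0, 0.953), 'platetop': (2.12, 0.25, 0.966), 'ref': (0.12, -0.12, 0.997), 'jaw': (0.75, -0.12, 0.938)}
```

>>> {"op": "step_arm", "data": {
  "steps": [
    [-0.2,0.2,0,0,0,0,0],
    [-0.45,0.2,0,0,0,0,0],
    [-0.45,0,0,0,0,0,0],
    [-0.45,0,0,0,0,0,0],
    [-0.3,-0.1,0,0,0,0,0],
    [-0.2,0,0,0,0,0,0],
    [-0.15,-0.1,0,0,0,0,0],
    [-0.1,0,0,0,0,0,0],
    [-0.08,-0.04,0,0,0,0,0],
    [-0.08,0,0,0,0,0,0]
  ],
  "squeeze": 35
}}

```text
time: 23.95
position: [0.5471, -0.0085, 0.3213]
tool_rot: [-0.661, 0.75, -0.001, -0.001]
ft_force: [-3.1, -5.1, 4.8]
grip_width: 0.0478
```

```bash
python3 look.py 14; python3 go.py .5466 -.0140 .156 -97.3; python3 track.py 11 "dict(collar=(372,184,390,208),collarback=(372,184,380,208),plate=(390,170,400,222),platetop=(401,176,410,222),ref=(346,140,362,162),jaw=(450,150,469,230))" 12 13 14
```

```text
t 24.0 grasp pt [ 0.5471 -0.0089  0.1573] yaw -97.25 tilt [-4.0e-04 -3.2e-03 -1.0e+00] w 0.0478 F [-2.3 -6.   3.2]
shift units(25mm) tool [ 0.22 -0.01  0.05] turn units(8deg) [ 0.   -0.02  0.01]
12 {'collar': (-2.5, 0.0, 0.983), 'collarback': (-2.62, 0.0, 0.979), 'plate': (-2.5, -0.12, 0.991), 'platetop': (-2.5, -0.12, 0.969), 'ref': (-3.12, -0.25, 0.992), 'jaw': (-1.88, 0.0, 0.958)}
13 {'collar': (5.12, 0.0, 0.878), 'collarback': (5.25, 0.0, 0.993), 'plate': (2.25, 0.0, 0.953), 'platetop': (2.12, 0.25, 0.966), 'ref': (0.12, -0.12, 0.997), 'jaw': (0.75, -0.12, 0.938)}
14 {'collar': (2.5, -0.38, 0.866), 'collarback': (2.62, -0.38, 0.984), 'plate': (-0.5, -0.38, 0.947), 'platetop': (-0.75, -0.12, 0.972), 'ref': (-3.0, -0.5, 0.987), 'jaw': (-1.25, -0.25, 0.928)}
```

View pics/wc14.png

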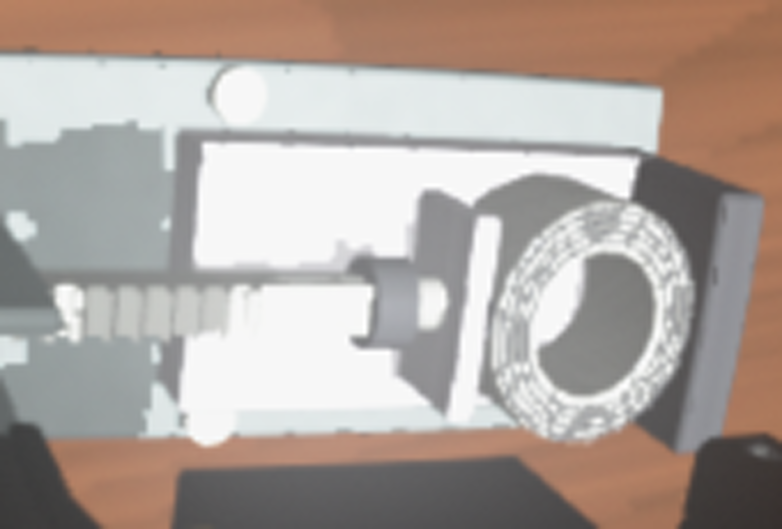

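>>> {"op": "step_arm", "data": {
  "steps": [
    [-0.07,-0.02,0,0,0,0,0],
    [-0.06,-0.01,0,0,0,0,0],
    [-0.05,0,0,0,0,0,0],
    [-0.05,0,0,0,0,0,0],
    [-0.05,0,0,0,0,0,0],
    [-0.05,0,0,0,0,0,0],
    [-0.05,0,0,0,0,0,0],
    [-0.05,0,0,0,0,0,0],
    [-0.05,0,0,0,0,0,0],
    [-0.05,0,0,0,0,0,0]
  ]
}}

```text
time: 25.0
position: [0.5472, -0.0077, 0.3213]
tool_rot: [-0.661, 0.75, -0.001, -0.001]
ft_force: [-2.4, -6.0, 4.6]
grip_width: 0.0459
```

```bash
python3 look.py 15; python3 go.py .5466 -.0140 .156 -97.3; python3 track.py 14 "dict(collar=(374,184,392,208),collarback=(374,184,382,208),plate=(389,170,399,222),platetop=(400,176,409,222),ref=(343,140,359,162),jaw=(449,150,468,230))" 12 13 14 15
```

```text
t 25.05 grasp pt [ 0.5472 -0.0083  0.1573] yaw -97.23 tilt [-4.0e-04 -3.5e-03 -1.0e+00] w 0.046 F [-2.4 -5.6  4.2]
shift units(25mm) tool [ 0.25 -0.01  0.05] turn units(8deg) [-0.   -0.03  0.01]
12 {'collar': (-5.25, 0.25, 0.874), 'collarback': (-5.25, 0.38, 0.981), 'plate': (-1.88, 0.25, 0.938), 'platetop': (-1.88, 0.0, 0.97), 'ref': (0.0, 0.25, 0.994), 'jaw': (-0.38, 0.25, 0.964)}
13 {'collar': (2.62, 0.38, 0.987), 'collarback': (2.62, 0.38, 0.983), 'plate': (2.75, 0.38, 0.993), 'platetop': (2.88, 0.25, 0.987), 'ref': (3.12, 0.38, 0.988), 'jaw': (2.12, 0.12, 0.94)}
14 {'collar': (0.0, 0.0, 1.0), 'collarback': (0.0, 0.0, 1.0), 'plate': (0.0, 0.0, 0.999), 'platetop': (0.0, 0.0, 0.997), 'ref': (0.0, 0.0, 1.0), 'jaw': (0.0, 0.0, 0.999)}
15 {'collar': (1.62, 0.0, 0.982), 'collarback': (1.75, 0.12, 0.989), 'plate': (0.88, 0.12, 0.977), 'platetop': (0.62, 0.0, 0.979), 'ref': (0.62, 0.0, 0.995), 'jaw': (0.5, 0.0, 0.985)}
```

View pics/wc15.png

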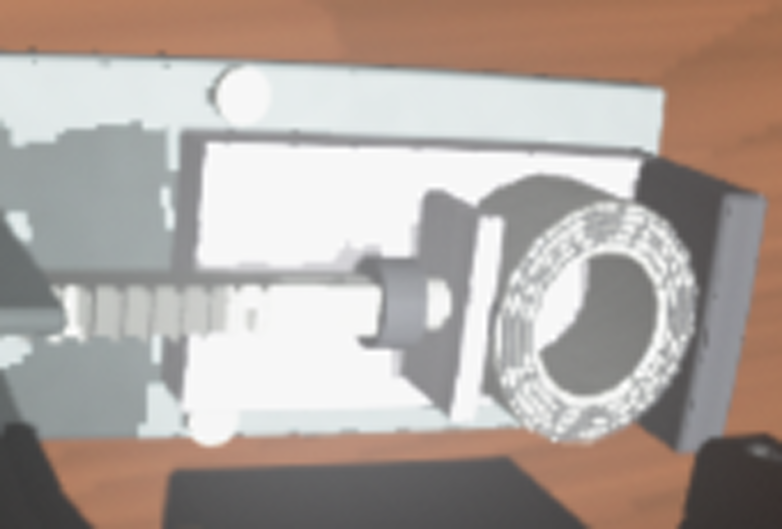

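>>> {"op": "step_arm", "data": {
  "steps": [
    [-0.04,-0.02,0,0,0,0,0],
    [-0.03,-0.01,0,0,0,0,0],
    [-0.02,0,0,0,0,0,0],
    [-0.02,0,0,0,0,0,0],
    [-0.02,0,0,0,0,0,0],
    [-0.02,0,0,0,0,0,0],
    [-0.02,0,0,0,0,0,0],
    [-0.02,0,0,0,0,0,0],
    [-0.02,0,0,0,0,0,0],
    [-0.02,0,0,0,0,0,0]
  ]
}}

```text
time: 26.05
position: [0.5473, -0.007, 0.3213]
tool_rot: [-0.661, 0.75, -0.001, -0.001]
ft_force: [-2.0, -4.5, 4.2]
grip_width: 0.045
```

```bash
python3 look.py 16; python3 go.py .5466 -.0140 .156 -97.3; python3 track.py 14 "dict(collar=(374,184,392,208),collarback=(374,184,382,208),plate=(389,170,399,222),platetop=(400,176,409,222),ref=(343,140,359,162),jaw=(449,150,468,230))" 15 16;  python3 track.py 12 "dict(collar=(369,184,385,208),collarback=(369,184,377,208),plate=(386,170,397,222),platetop=(398,176,407,222),ref=(343,140,359,162))" 14 15 16
```

```text
t 26.1 grasp pt [ 0.5473 -0.0076  0.1573] yaw -97.22 tilt [-4.0e-04 -3.9e-03 -1.0e+00] w 0.0451 F [-1.9 -5.4  4.1]
shift units(25mm) tool [ 0.28 -0.01  0.05] turn units(8deg) [-0.   -0.03  0.01]
15 {'collar': (1.62, 0.0, 0.982), 'collarback': (1.75, 0.12, 0.989), 'plate': (0.88, 0.12, 0.977), 'platetop': (0.62, 0.0, 0.979), 'ref': (0.62, 0.0, 0.995), 'jaw': (0.5, 0.0, 0.985)}
16 {'collar': (2.75, 0.0, 0.976), 'collarback': (2.75, 0.0, 0.995), 'plate': (1.38, 0.12, 0.956), 'platetop': (1.12, 0.0, 0.972), 'ref': (1.12, 0.12, 0.996), 'jaw': (0.88, 0.0, 0.985)}
14 {'collar': (5.12, -0.25, 0.931), 'collarback': (5.25, -0.38, 0.98), 'plate': (2.0, -0.38, 0.919), 'platetop': (1.88, 0.0, 0.967), 'ref': (0.0, -0.25, 0.993)}
15 {'collar': (6.88, -0.25, 0.897), 'collarback': (7.0, -0.25, 0.985), 'plate': (2.75, -0.25, 0.888), 'platetop': (2.38, 0.12, 0.967), 'ref': (0.62, -0.12, 0.99)}
16 {'collar': (8.0, -0.25, 0.884), 'collarback': (8.0, -0.25, 0.985), 'plate': (3.25, -0.25, 0.87), 'platetop': (3.0, 0.0, 0.958), 'ref': (1.25, -0.12, 0.993)}
```

View pics/wc16.png

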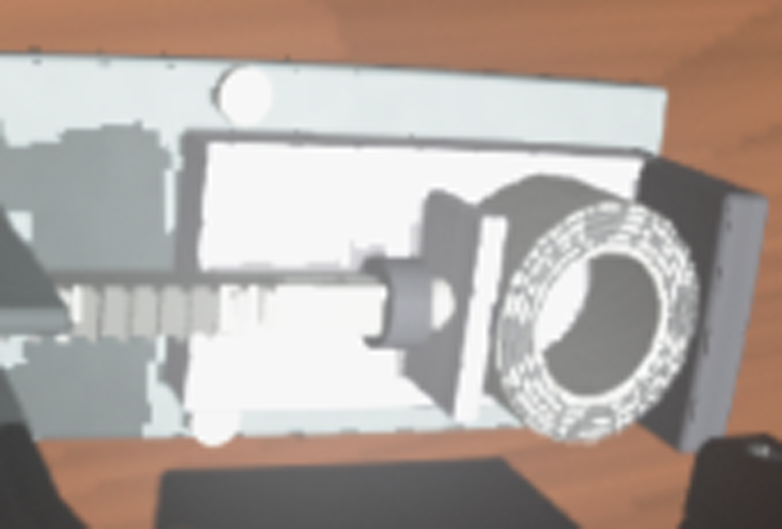

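>>> {"op": "step_arm", "data": {
  "steps": [
    [-0.01,-0.01,0,0,0,0,0],
    [-0.005,0,0,0,0,0,0],
    [-0.005,0,0,0,0,0,0],
    [-0.005,0,0,0,0,0,0],
    [-0.005,0,0,0,0,0,0],
    [-0.005,0,0,0,0,0,0],
    [-0.005,0,0,0,0,0,0],
    [-0.005,0,0,0,0,0,0],
    [-0.005,0,0,0,0,0,0],
    [-0.005,0,0,0,0,0,0]
  ]
}}

```text
time: 27.1
position: [0.5474, -0.0067, 0.3213]
tool_rot: [-0.661, 0.75, -0.001, -0.001]
ft_force: [-2.4, -5.1, 3.9]
grip_width: 0.0444
```

```bash
python3 look.py 17; python3 go.py .5466 -.0140 .156 -97.3;  python3 track.py 12 "dict(collar=(369,184,385,208),collarback=(369,184,377,208),plate=(386,170,397,222),platetop=(398,176,407,222),ref=(343,140,359,162))" 14 15 16 17
python3 - <<'E'
import numpy as np
from h import *
O=np.array([.5448,-.0284,0]); th=np.radians(-97.5); X=np.array([np.cos(th),np.sin(th),0]);Y=np.array([-X[1],X[0],0])
for k in (8,9,10,11,12,13,14,15,16,17):
    p,d,c=load(f"wf{k}"); P=fcloud(d,*c); Q=np.stack([(P-O)@X,(P-O)@Y,P[...,2]],-1)[120:250,300:].reshape(-1,3)
    # plate back face: points z .035-.057, lateral 10..20mm 
    r=(abs(Q[:,1])>.011)&(abs(Q[:,1])<.02)&(Q[:,2]>.036)&(Q[:,2]<.055)&(Q[:,0]>.075)&(Q[:,0]<.1225)
    # collar : z > .052 near axis, or lateral 6-9 mm at z~.04-.05
    s=(abs(Q[:,1])<.009)&(Q[:,2]>.0515)&(Q[:,2]<.0555)&(Q[:,0]>.07)&(Q[:,0]<.1225)
    h=np.histogram(Q[s,0],bins=np.arange(.07,.124,.002))[0]
    print(k,'plateback',np.median(Q[r,0]).round(4),r.sum(),'collar',h)
E
```

```text
t 27.15 grasp pt [ 0.5473 -0.0073  0.1573] yaw -97.21 tilt [-4.0e-04 -3.8e-03 -1.0e+00] w 0.0443 F [-2.2 -5.3  2.2]
shift units(25mm) tool [ 0.29 -0.01  0.05] turn units(8deg) [-0.   -0.03  0.01]
14 {'collar': (5.12, -0.25, 0.931), 'collarback': (5.25, -0.38, 0.98), 'plate': (2.0, -0.38, 0.919), 'platetop': (1.88, 0.0, 0.967), 'ref': (0.0, -0.25, 0.993)}
15 {'collar': (6.88, -0.25, 0.897), 'collarback': (7.0, -0.25, 0.985), 'plate': (2.75, -0.25, 0.888), 'platetop': (2.38, 0.12, 0.967), 'ref': (0.62, -0.12, 0.99)}
16 {'collar': (8.0, -0.25, 0.884), 'collarback': (8.0, -0.25, 0.985), 'plate': (3.25, -0.25, 0.87), 'platetop': (3.0, 0.0, 0.958), 'ref': (1.25, -0.12, 0.993)}
17 {'collar': (8.75, -0.25, 0.875), 'collarback': (8.75, -0.25, 0.988), 'plate': (3.62, -0.25, 0.864), 'platetop': (3.25, 0.25, 0.969), 'ref': (1.38, -0.12, 0.99)}
8 plateback 0.0924 207 collar [37 31 24 26 22 10  0  3  3  2  9 20  0  0  0  0  0  0  0  0  0  0  0 24
 19  0]
9 plateback 0.0985 225 collar [12 14 21 29 30 26 21 20  7  1  4  0  0 17 12  0  0  0  0  0  0  0  0 17
 24  0]
10 plateback 0.1102 169 collar [10
[... 161 characters left out ...]
 3  2  4  0  4 13 26
  0  0]
12 plateback 0.1164 154 collar [14 12 15 13 11 15 11 18 14 10 15  9 35 23 20 26 21 18  2  2  4  3  8 33
  0  0]
13 plateback 0.1185 164 collar [12 16  7 14 11 12 16 13 14 16  9 13  9 10 31 27 25 23 27 19  3  2  6  4
 34  0]
14 plateback 0.1185 157 collar [18 16 10 15 15 14 15 19  9 17  8 12 17 12 16 33 24 24 22 24  3  2  3  8
 26  0]
15 plateback 0.1185 155 collar [ 8 20 10  9 14 17 18 13 14 15 16 14 15 10 15 37 20 21 24 22 14  1  1  8
 31  0]
16 plateback 0.1187 146 collar [11 12 19 12 15 13 12 13 11 15 13 10 12 16 13 22 31 25 20 24 26  6  1  9
 31  0]
17 plateback 0.1186 150 collar [ 8  9 25 10  8 16 17 10 13  7 11 14 11 15  8 18 35 23 26 19 26  6  2  8
 35  0]
```

View pics/wc17.png

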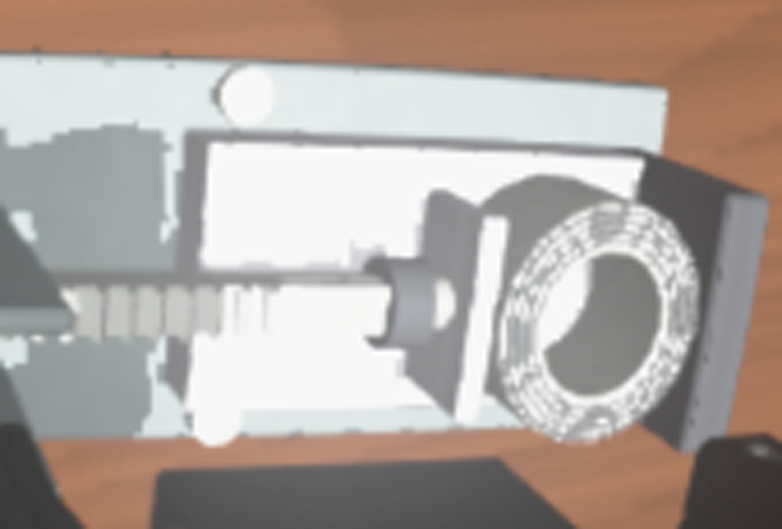

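>>> {"op": "step_arm", "data": {
  "steps": [
    [-0.005,0,0,0,0,0,0],
    [-0.005,0,0,0,0,0,0],
    [-0.005,0,0,0,0,0,0],
    [-0.005,0,0,0,0,0,0],
    [-0.005,0,0,0,0,0,0],
    [-0.005,0,0,0,0,0,0],
    [-0.005,0,0,0,0,0,0],
    [-0.005,0,0,0,0,0,0],
    [-0.005,0,0,0,0,0,0],
    [-0.005,0,0,0,0,0,0]
  ]
}}

```text
time: 28.15
position: [0.5474, -0.0067, 0.3213]
tool_rot: [-0.661, 0.75, -0.001, -0.001]
ft_force: [-2.1, -5.9, 4.6]
grip_width: 0.0439
```

```bash
python3 look.py 18; python3 go.py .5466 -.0140 .156 -97.3;  python3 track.py 12 "dict(collar=(369,184,385,208),collarback=(369,184,377,208),plate=(386,170,397,222),platetop=(398,176,407,222),ref=(343,140,359,162))" 17 18
python3 -c "
from rig import eyes;import cv2
p,d=eyes.camera('scene');cv2.imwrite('pics/scene9.png',cv2.cvtColor(p,cv2.COLOR_RGB2BGR))"
```

```text
t 28.2 grasp pt [ 0.5473 -0.0073  0.1573] yaw -97.21 tilt [-4.0e-04 -3.8e-03 -1.0e+00] w 0.0442 F [-1.  -5.6  3.2]
shift units(25mm) tool [ 0.29 -0.01  0.05] turn units(8deg) [-0.   -0.03  0.01]
17 {'collar': (8.75, -0.25, 0.875), 'collarback': (8.75, -0.25, 0.988), 'plate': (3.62, -0.25, 0.864), 'platetop': (3.25, 0.25, 0.969), 'ref': (1.38, -0.12, 0.99)}
18 {'collar': (8.75, -0.25, 0.875), 'collarback': (8.75, -0.25, 0.988), 'plate': (3.62, -0.25, 0.864), 'platetop': (3.25, 0.12, 0.969), 'ref': (1.38, -0.12, 0.99)}
```

View pics/scene9.png

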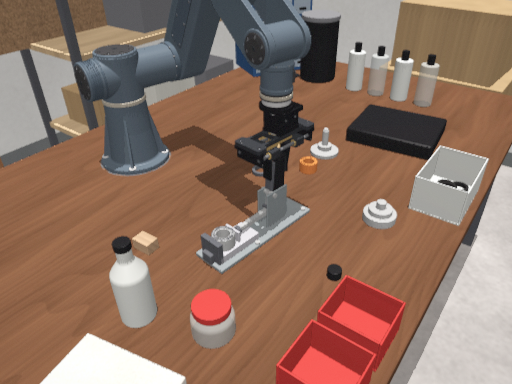

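The hold is stable, and nothing else on the bench has moved in the scene view. The core is clamped at (225,237) against the end jaw at (212,247).

```bash
python3 -c "
from rig import robot; print(robot.hand_in())"
```

```text
the job is handed in; nothing more can be done
None
```

The steel core is off its spindle and lying flat on the clamp bed, pressed against the end jaw. I handed in at 28 s while still holding the trigger squeezed.

- **Placing:** the core sat within about 1 mm of the rod's line when I let go of it.
- **Pumping:** I gave six full squeezes, with the foot and rod moved only by the trigger. A seventh, partial squeeze stopped at a finger opening of about 44 mm.
- **Spring:** tracking in the wrist pictures puts it 5.7 to 6.1 mm in. The depth images leave about 6 mm of bare stem, so roughly 5.9 mm in. The depth estimate scatters by about 1 mm. I had no direct reading of the foot force.
- **Stability:** after another second of holding, the tracked positions had not changed. By eye in the scene camera, everything else was still in place, except that the arm hid the tape roll and plain ring in that view.

One disagreement: at a full squeeze the finger opening read 41 mm, not the 39 mm given. I therefore set the last squeeze from the pictures rather than from the opening.

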